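Unload the vise and park the polishing discs

TASK

The stone bar in the vise is finished: slide the vise jaw right back by its upright grip, lift the bar out, set it down on the black rubber mat, and push the empty vise fully shut again. Also clear the bench: slide each loose polishing disc that is there along the table, never lifting it, until it sits centred in one of the painted yellow rings, one disc to a ring. Leave the other tools and things where they are.

Things in the scene. Friction and masses are not known exactly. Their poses are not given: they have to be found in the camera images.
- vise_jaw (a joint): opening of the vise in m: 0 is fully shut (jaw faces touching), 0.06 is right back; about 0.026 at the start, against the bar. The jaw slides along the vise's own -x, stays where it is left and takes about 3 N to move; nothing clamps it.
- jaw_grip (a point): centre of the top of the jaw's upright black grip, 88 mm above the table. The grip is a plate 12 mm thick along the vise's x, 44 mm wide along its y, and stands 40 mm clear above the sliding jaw (jaw top 48 mm above the table). It moves with the jaw; axes as the vise's. At the start there are 48 mm between grip and bar.
- vise: small green bench vise fixed to the table, base 190 x 110 x 20 mm, reaching from x = -145 to +45 mm in its own frame; origin on the table under the face of the fixed jaw. Its +x points away from the sliding jaw; fixed jaw from x = 0 to 37 mm, 90 mm wide, top 48 mm above the table. The sliding jaw (80 mm wide) lies on the -x side, nearer the robot.
- vise_bed (a point): point on the vise's bed under the middle of the clamped bar, 20 mm above the table; the bar stands here on its long narrow side at the start.
- stone: finished dark grey stone bar 48 x 150 x 24 mm (its own x, y, z), 0.4 kg; origin at the centre of one of its 48 x 150 faces, own z pointing into the bar. In the vise it stands on edge, its 150 mm along the vise's y, its 24 mm thickness between the jaws, its 48 mm upright: bottom 20 mm and top 68 mm above the table, so 20 mm stand free above the jaws.
- stone_center (a point): centre of the stone bar (12 mm from the origin along its own z).
- mat: black ribbed rubber mat 130 x 200 x 4 mm (own x, y, z) fixed to the table; origin at the centre of its underside, top 4 mm above the table.
- ring_1: yellow ring painted on the table (flat paint, nothing to bump into), 126 mm inside and 138 mm outside across; origin at its centre, on the table
- ring_2: yellow ring painted on the table (flat paint, nothing to bump into), 126 mm inside and 138 mm outside across; origin at its centre, on the table
- ring_3: yellow ring painted on the table (flat paint, nothing to bump into), 126 mm inside and 138 mm outside across; origin at its centre, on the table
- ring_4: yellow ring painted on the table (flat paint, nothing to bump into), 126 mm inside and 138 mm outside across; origin at its centre, on the table
- disc_a: white polishing disc, flat and solid, 100 mm across and 11 mm thick, 0.12 kg, lying on the table; origin at the centre of its underside. May be absent: three or four of the four discs are there.
- disc_b: white polishing disc, flat and solid, 100 mm across and 11 mm thick, 0.12 kg, lying on the table; origin at the centre of its underside. May be absent: three or four of the four discs are there.
- disc_c: blue polishing disc, flat and solid, 100 mm across and 11 mm thick, 0.12 kg, lying on the table; origin at the centre of its underside. May be absent: three or four of the four discs are there.
- disc_d: blue polishing disc, flat and solid, 100 mm across and 11 mm thick, 0.12 kg, lying on the table; origin at the centre of its underside. May be absent: three or four of the four discs are there.
- wood_block: bystander: wooden packing block 42 x 60 x 30 mm, origin at the centre of its underside; leave alone
- felt_wheel: bystander: felt wheel 60 mm across, 25 mm high, origin at the centre of its underside; leave alone
- sample_tile: bystander: red granite tile 56 x 56 x 10 mm, origin at the centre of its underside; leave alone
- wedge: bystander: beech wedge 30 x 87 x 22 mm, origin at the centre of its underside; leave alone

How it is judged (in metres and radians):
On the way, in this order (a step that is already met when the one before it is completed fails the run):
1. the vise jaw is slid right back (at least 45 mm open) while the bar still stands in the vise (value of joint vise_jaw above 0.045 m and distance between stone_center and vise_bed below 0.05 m), for 0.2 s.
2. the bar rests on the rubber mat, let go (x of stone_center in the frame of mat between -0.05 and 0.05 m and y of stone_center in the frame of mat between -0.07 and 0.07 m and height (world z) of stone_center below 0.035 m and linear speed of stone below 0.02 m/s and contact force between stone and the fingers below 0.1 N), for 0.3 s.
At the end, for the whole second after the job is handed in: the stone bar rests on the mat with its centre within 50 mm (mat x) and 70 mm (mat y) of the mat's centre, the vise is shut to under 6 mm, and every disc present lies flat on the table at rest with its centre within 20 mm of the centre of a painted ring (all of step 2 and value of joint vise_jaw below 0.006 m and (horizontal distance between disc_a and ring_1 below 0.02 m or horizontal distance between disc_a and ring_2 below 0.02 m or horizontal distance between disc_a and ring_3 below 0.02 m or horizontal distance between disc_a and ring_4 below 0.02 m) and height (world z) of each of disc_a, disc_b, disc_c, disc_d below 0.006 m and angle between each of disc_a, disc_b, disc_c, disc_d's own z axis and vertical below 0.1 rad and linear speed of each of disc_a, disc_b, disc_c, disc_d below 0.02 m/s and (horizontal distance between disc_b and ring_1 below 0.02 m or horizontal distance between disc_b and ring_2 below 0.02 m or horizontal distance between disc_b and ring_3 below 0.02 m or horizontal distance between disc_b and ring_4 below 0.02 m) and (horizontal distance between disc_c and ring_1 below 0.02 m or horizontal distance between disc_c and ring_2 below 0.02 m or horizontal distance between disc_c and ring_3 below 0.02 m or horizontal distance between disc_c and ring_4 below 0.02 m) and (horizontal distance between disc_d and ring_1 below 0.02 m or horizontal distance between disc_d and ring_2 below 0.02 m or horizontal distance between disc_d and ring_3 below 0.02 m or horizontal distance between disc_d and ring_4 below 0.02 m)); the robot touches nothing.
It fails at once if a polishing disc is lifted off the table (height (world z) of any of disc_a, disc_b, disc_c, disc_d above 0.035 m).
It fails at once if a bystander (wood block, felt wheel, sample tile or wedge) is pushed more than 40 mm away (distance of any of wood_block, felt_wheel, sample_tile, wedge from where it was at the start of the episode above 0.04 m).
Of disc_a, disc_b, disc_c, disc_d only 3 to 4 are there at a start; the rules pass over those that are not, and their reading is None.
At some moment in a run one of disc_a, disc_b, disc_c, disc_d may be knocked a few centimetres aside while the robot is not near it.
Once in a run the grip may slacken for a moment while it holds something.
It also fails if it takes over 210 s, if anything falls off the work surface, if the arm or the gripper's body presses on something with over 40 N, if the wrist force passes 120 N, or if a joint passes its speed limit or range.

ROBOT

A 7-joint arm with a two-finger parallel gripper is mounted at the origin on a cart in front of the work surface, level with it; the furniture and walls round the work are solid. World frame = base frame: x ahead of the robot, y to its left, z up, the work surface at z = 0. Lengths are in m, angles in degrees, forces in N, time in s.
With the tool pointing down it reaches from about 0.425 to 0.95 m from the base axis. Payload 4.7 kg.
Tool frame: the origin (TCP) lies midway between the tips of the shut fingers; the grasp point (between the pads) lies 19 mm behind it (r.tcp_to_grasp is the distance from the TCP to the grasp point, in m); y points along the fingers, x is the direction in which the jaws open and shut, and the axes are right-handed (so a half turn about y gives the same grasp; the last joint's range is limited). The gripper opens to 87 mm and grips with 3 to 60 N. Pads are 19 mm wide; open, the fingers measure 117 mm over their backs; the gripper's body (75 mm by 190 mm) begins 51 mm behind the grasp point.
Start: joints at [-70.926, 26.849, -2.785, 87.806, 1.381, 65.374, -4.715], TCP at [0.239, 0.631, 0.223] pointing down, gripper open.
Joint ranges: [-148.3, 148.3], [-19.14, 114.17], [-79.39, 73.82], [5.75, 140.21], [-59.74, 239.74], [12.07, 113.84], [-152.46, 152.46]. Speed limits (degrees/s): [147.25, 147.25, 180, 180, 180, 180, 180].

INTERFACE

Orientations are given as [roll, pitch, yaw] about the fixed x, y, z axes, in that order (R = Rz(yaw) Ry(pitch) Rx(roll)).
In Python, from station import r, optics gives the robot as it stands. The module is installed in compiled form; this text tells all that it offers.
- The arm moves only by the shell command python3 -m inch 'ROWS' [FORCE]. ROWS is JSON, a list that holds one entry, the list of rows, each a list of 7 numbers: the turn, a rotation vector about the tool's x, y, z in rad, then the shift along the tool's x, y, z in cm, then the opening, from 0 (shut) to 1 (fully open). A call has 1 to 12 rows; each row shifts and turns the commanded pose from where the row before left it, along the tool's axes as they then stand; what a row does not reach is not made up. A row lasts 1/10 s, in which the tool goes at most 50 mm and 8.59 degrees, less where a joint would pass 70% of its speed; a pose out of reach is approached as far as the arm can. A call with a gripper value outside its range is refused whole. The fingers move at their own pace and stop on an object; FORCE is the grip in N (left out, the last holds). Time passes only in rows, so rows that do not move let the fingers close. It gives the time, the measured TCP pose, the force and the opening at its end, in the units of the state.
- r.read_state(): the state, without advancing time (a new reading comes with each control period).
- optics.capture(name): name is "scene" or "top" or "wrist"; returns the picture (400x640x3 uint8, red, green, blue); there is no depth.
- optics.camera_info(name): a dict with "vertical_fov" (degrees; the focal length in pixels is half the picture's height over the tangent of half this angle, whatever the lens; pixels are square), "cx", "cy" (the principal point, pixels), "k1" (the pictures are not rectified: a ray, as slopes to the right and down, at radius r is drawn at 1 + k1 r^2 times it, then the intrinsics apply), "pose" (4x4, takes a point from camera to world coordinates). Camera axes: x right, y down, z forward; pixel columns grow to the right and rows downward; lengths in m; the calibration is good to about 2 mm. A picture is of the moment at which its call begins: read the wrist's pose just before it. camera_info takes no time and is no camera call; for the wrist camera it gives the pose at the moment of the call.
- r.close_job(): hands the job in, once; it reports no verdict.
The state is a dict: "t": time; "q": joint angles; "joint_velocities": joint speeds; "effort": joint torques, N m; "ee_pos": TCP position; "ee_rot": TCP orientation; "ft_force": force on the tool from outside, world axes, zero at the start; "torque": the same for the moment, N m; "finger_gap": finger opening in m.
Only numpy, scipy, OpenCV 4.12 (cv2) and the standard library are available. Lean on these libraries where they do the work, as an engineer would, in place of code of your own. Each camera call takes 0.05 s, during which the arm holds its last target.

## Working session

There is one attempt and no reset: what is moved stays moved. The work goes in short steps, Python scripts to look and compute and a shell command to move; the robot and the scene stay as the last step left them, time stands still between calls to the robot, and variables do not carry over. Pictures are saved under pics/ and viewed, and the job is handed in when it is done.

```bash
mkdir -p pics
python3 - <<'E'
from station import r, optics
import cv2
s=r.read_state()
print(s['t'],s['ee_pos'],s['ee_rot'],s['finger_gap'],r.tcp_to_grasp)
for n in ['scene','top','wrist']:
    i=optics.camera_info(n); print(n,i)
    cv2.imwrite(f'pics/{n}0.png',optics.capture(n)[:,:,::-1])
E
```

```text
0.0 [0.23869934 0.63075882 0.22149874] [-90.00537846   0.11069858  69.27454038] 0.08665779224900604 0.0187
scene {'vertical_fov': 43.623487137694326, 'cx': 322.81964642883935, 'cy': 194.41234006264327, 'k1': -0.1545048238356223, 'pose': array([[ 0.87475678, -0.28094838,  0.39480195, -0.14889549],
       [-0.48442766, -0.48783987,  0.72618324, -1.32581351],
       [-0.01141988, -0.8264867 , -0.5628404 ,  1.11086211],
       [ 0.        ,  0.        ,  0.        ,  1.        ]])}
top {'vertical_fov': 42.064737200901455, 'cx': 312.53862991417003, 'cy': 191.00604140313555, 'k1': -0.061574486891648905, 'pose': array([[-0.00326271, -0.99808206,  0.06181871,  0.4955596 ],
       [-0.9999563 ,  0.00379795,  0.00854276, -0.00609855],
       [-0.00876116, -0.06178813, -0.99805083,  1.56254536],
       [ 0.        ,  0.        ,  0.        ,  1.        ]])}
wrist {'vertical_fov': 67.56879085033205, 'cx': 325.28408740842184, 'cy': 200.01036990812267, 'k1': -0.03582449809611266, 'pose': array([[ 0.35395693,  0.89109394,  0.28401774,  0.16013094],
       [ 0.93526041, -0.33673137, -0.10908691,  0.66020394],
       [-0.00156901,  0.30424262, -0.95259329,  0.38395593],
       [ 0.        ,  0.        ,  0.        ,  1.        ]])}
```

View pics/scene0.png

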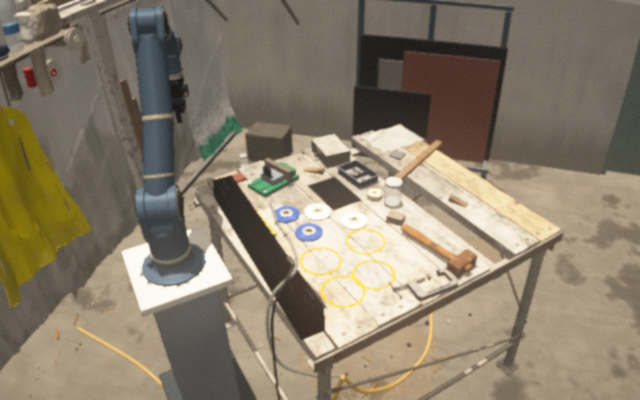

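View pics/top0.png

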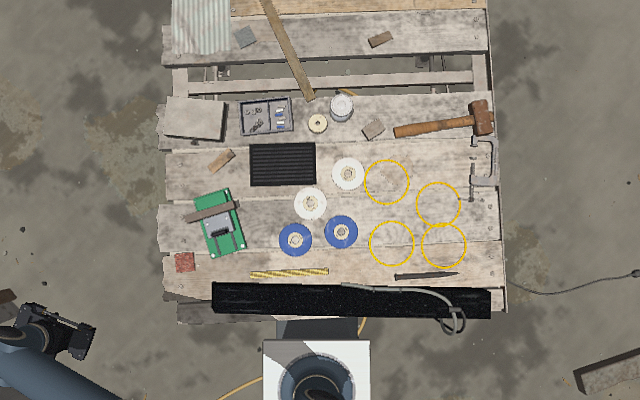

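View pics/wrist0.png

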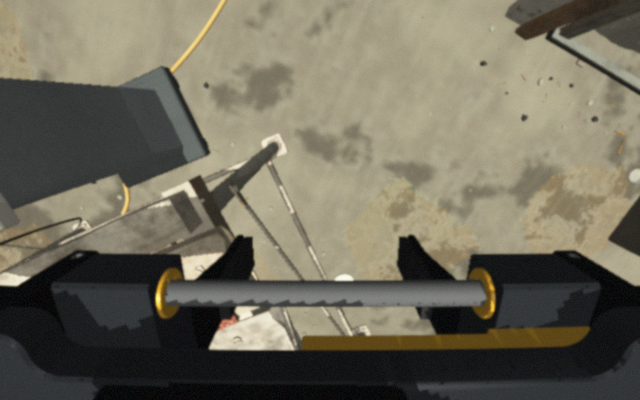

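```bash
cat > h.py <<'E'
import numpy as np, cv2
from station import r, optics
def K(i):
    f=200/np.tan(np.radians(i['vertical_fov'])/2)
    return np.array([[f,0,i['cx']],[0,f,i['cy']],[0,0,1]]),np.array([i['k1'],0,0,0,0.])
def p2w(n,uv,z,info=None):
    i=info or optics.camera_info(n); k,d=K(i)
    # points -> plane z
    u=cv2.undistortPoints(np.array(uv,float).reshape(-1,1,2),k,d).reshape(-1,2)
    P=i['pose']; D=np.c_[u,np.ones(len(u))]@P[:3,:3].T; o=P[:3,3]
    return o+D*((z-o[2])/D[:,2])[:,None]
def w2p(n,X,info=None):
    i=info or optics.camera_info(n); k,d=K(i); P=i['pose']
    X=(np.array(X,float).reshape(-1,3)-P[:3,3])@P[:3,:3]
    return cv2.projectPoints(X.reshape(-1,1,3),np.zeros(3),np.zeros(3),k,d)[0].reshape(-1,2)
def snap(n,name,crop=None,scale=1):
    im=optics.capture(n)[:,:,::-1].copy()
    cv2.imwrite('pics/raw_'+name+'.png',im)
    if crop: im=im[crop[1]:crop[3],crop[0]:crop[2]]
    cv2.imwrite('pics/'+name+'.png',cv2.resize(im,None,fx=scale,fy=scale,interpolation=cv2.INTER_CUBIC))
    return im
E
python3 - <<'E'
from h import *
im=cv2.imread('pics/top0.png')
cv2.imwrite('pics/c1.png',cv2.resize(im[130:330,160:360],None,fx=3,fy=3,interpolation=cv2.INTER_CUBIC))
cv2.imwrite('pics/c2.png',cv2.resize(im[130:330,310:510],None,fx=3,fy=3,interpolation=cv2.INTER_CUBIC))
hsv=cv2.cvtColor(im,cv2.COLOR_BGR2HSV)
m=cv2.inRange(hsv,(20,120,120),(35,255,255)); 
n,l,st,c=cv2.connectedComponentsWithStats(cv2.dilate(m,np.ones((5,5))))
for i in range(1,n):
    if st[i,4]>150:
        pts=np.argwhere((l==i)&(m>0))[:,::-1]; X=p2w('top',pts,0)
        A=np.c_[2*X[:,:2],np.ones(len(X))]; s=np.linalg.lstsq(A,(X[:,:2]**2).sum(1),rcond=None)[0]
        print('ring?',st[i],s[:2],np.sqrt(s[2]+s[0]**2+s[1]**2))
m=cv2.inRange(hsv,(100,120,60),(130,255,255))
n,l,st,c=cv2.connectedComponentsWithStats(m)
for i in range(1,n):
    if st[i,4]>150: print('blue',st[i],p2w('top',c[i],0.011))
print(p2w('top',[[348,174],[311,204]],.011))
E
```

```text
ring? [362 157  50  50 968] [ 0.62019618 -0.21451408] 0.06608706624753748
ring? [ 414  180   55   91 1812] [ 0.48780634 -0.37780406] 0.09185932480222547
ring? [367 219  50  50 996] [ 0.4349871  -0.22803634] 0.06624891554780037
ring? [248 267  82  13 744] [0.31985432 0.07693199] 0.07162858400689787
blue [325 216  33  32 544] [[ 0.47071439 -0.07833705  0.011     ]]
blue [279 224  33  32 561] [[0.44853493 0.06111756 0.011     ]]
[[ 0.64227226 -0.09916252  0.011     ]
 [ 0.55282643  0.01190053  0.011     ]]
```

View pics/c1.png

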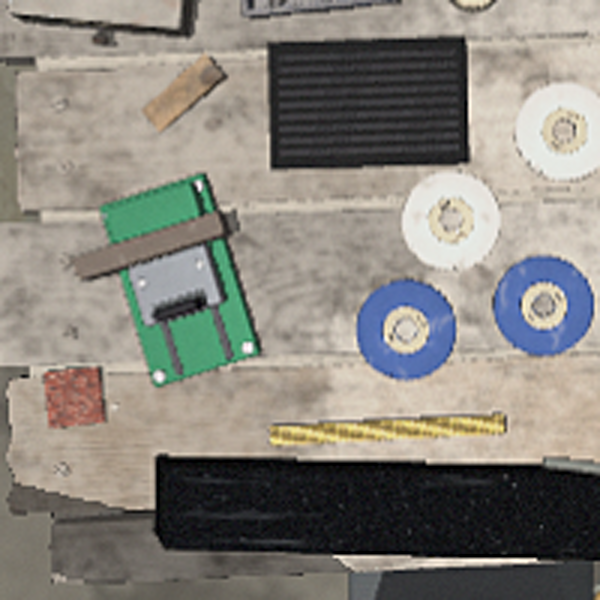

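View pics/c2.png

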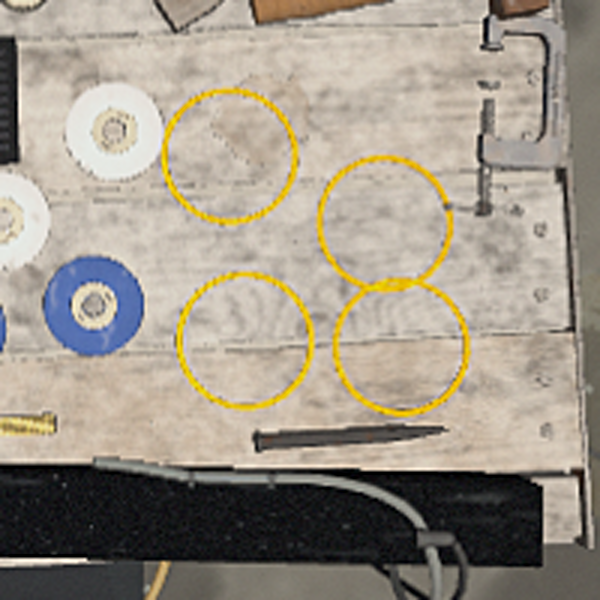

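Run:
```python
from h import *
from scipy.optimize import least_squares
im=cv2.imread('pics/top0.png'); hsv=cv2.cvtColor(im,cv2.COLOR_BGR2HSV)
m=cv2.inRange(hsv,(20,120,120),(35,255,255)); m[:,:360]=0
pts=np.argwhere(m>0)[:,::-1]; X=p2w('top',pts,0)[:,:2]
for g in ([0.62,-.2145],[.55,-.37],[.435,-.228],[.43,-.385]):
    g=np.array(g)
    for k in range(6):
        d=np.linalg.norm(X-g,axis=1); s=X[abs(d-.066)<(.03 if k<2 else .01)]
        g=least_squares(lambda c:np.linalg.norm(s-c,axis=1)-.066,g,loss='soft_l1',f_scale=.003).x
    print('ring',g.round(4),len(s))
# vise
def solve(model,uv,z,x0):
    W=p2w('top',uv,z)[:,:2]
    def T(p):
        c,s=np.cos(p[2]),np.sin(p[2]); return np.array(model)@np.array([[c,s],[-s,c]])+p[:2]
    o=least_squares(lambda p:(T(p)-W).ravel(),x0); print(o.x[:2].round(4),np.degrees(o.x[2]).round(2),'res',np.abs(o.fun).max().round(4))
    return o.x
c=lambda L:np.array(L)/3+[160,130]-1/3
solve([[.045,.055],[.045,-.055],[-.145,-.055],[-.145,.055]],c([[101,205],[205,174],[261,352],[155,386]]),.02,[.5,.25,.2])
solve([[.065,.1],[.065,-.1],[-.065,-.1],[-.065,.1]],c([[268,38],[467,38],[468,160],[272,168]]),.004,[.65,.1,0])
print('bar top corners?',p2w('top',c([[73,262],[235,212],[238,230],[80,279]]),.068).round(3))
print('grip top',p2w('top',c([[180,307]]),.088))
print('tile,wedge',p2w('top',c([[75,397],[185,92]]),.01))
```

```text
ring [ 0.6202 -0.2145] 268
ring [ 0.5518 -0.3699] 298
ring [ 0.435 -0.228] 288
ring [ 0.4279 -0.3843] 332
[0.5457 0.298 ] 17.36 res 0.003
[0.6762 0.0974] 0.98 res 0.0035
bar top corners? [[0.514 0.378 0.068]
 [0.562 0.222 0.068]
 [0.545 0.219 0.068]
 [0.498 0.371 0.068]]
grip top [[0.47134311 0.27045685 0.088     ]]
tile,wedge [[0.38074223 0.38979619 0.01      ]
 [0.68535327 0.28167158 0.01      ]]
```

```bash
cat >> h.py <<'E'
from scipy.spatial.transform import Rotation as Ro
def state():
    s=r.read_state(); R=Ro.from_euler('xyz',s['ee_rot'],degrees=True)
    print('t %.2f'%s['t'],'pos',s['ee_pos'].round(4),'rot',np.round(s['ee_rot'],2),'F',np.round(s['ft_force'],1),'gap %.4f'%s['finger_gap'],'q',np.round(s['q'],0))
    return s['ee_pos'],R
def plan(x,y,z,yaw):
    p,R=state(); G=Ro.from_euler('xyz',[-90,0,yaw],degrees=True)
    print(' turn',(R.inv()*G).as_rotvec().round(3),'shift cm(final frame)',(G.inv().apply(np.array([x,y,z])-p)*100).round(2))
E
python3 - <<'E'
from h import *
plan(.471,.272,.2,17.4)
# panel top height: triangulate edge
E
```

```text
t 0.15 pos [0.2387 0.6309 0.2217] rot [-90.     0.09  69.27] F [-0.3 -1.1 -0.1] gap 0.0871 q [-71.  27.  -3.  88.   1.  65.  -5.]
 turn [ 0.001  0.905 -0.001] shift cm(final frame) [ 11.43   2.17 -41.19]
```

```bash
python3 -m inch '[[[0,0.13,0,0,0,0,0.6],[0,0.13,0,0,0,0,0.6],[0,0.13,0,0,0,-2,0.6],[0,0.13,0,0,0,-4,0.6],[0,0.13,0,0,0,-4,0.6],[0,0.13,0,0,0,-4,0.6],[0,0.125,0,0,0,-4,0.6],[0,0,0,2,0,-4,0.6],[0,0,0,2,0,-4,0.6],[0,0,0,2,0,-4,0.6],[0,0,0,2,0,-2,0.6],[0,0,0,0,0,0,0.6]]]' 10
python3 - <<'E'
from h import *
plan(.471,.272,.2,17.4)
E
```

```text
t: 1.35
ee_pos: [0.4703, 0.3771, 0.2226]
ee_rot: [-90.1, -0.1, 16.9]
ft_force: [0.2, -0.2, 0.8]
finger_gap: 0.0523
t 1.35 pos [0.4703 0.3771 0.2226] rot [-90.14  -0.11  16.92] F [ 0.2 -0.2  0.8] gap 0.0523 q [-54.  20.  14.  99.  -5.  62. -21.]
 turn [ 0.002 -0.008  0.002] shift cm(final frame) [ -3.07   2.26 -10.06]
```

```bash
python3 -m inch '[[[0,-0.008,0,-1,0,-3,0.5],[0,0,0,-1,0,-4,0.5],[0,0,0,-1,0.5,-3,0.5],[0,0,0,0,0.5,0,0.5],[0,0,0,0,0,0,0.5]]]' 10
python3 - <<'E'
from h import *
plan(.471,.272,.15,17.4)
snap('wrist','w1')
print(w2p('wrist',[[.471,.272,.088],[.531,.294,.068]]))
E
```

```text
t: 1.85
ee_pos: [0.4668, 0.2774, 0.212]
ee_rot: [-90.0, 0.1, 17.9]
ft_force: [-0.1, 1.1, -0.1]
finger_gap: 0.0437
t 1.85 pos [0.4668 0.2774 0.212 ] rot [-8.997e+01  8.000e-02  1.787e+01] F [-0.1  1.1 -0.1] gap 0.0437 q [-48.  15.  16. 107.  -5.  58. -12.]
 turn [-0.001  0.008 -0.001] shift cm(final frame) [ 0.24  6.2  -0.64]
[[327.38039568 199.66590009]
 [386.99711773 191.87059505]]
```

View pics/w1.png

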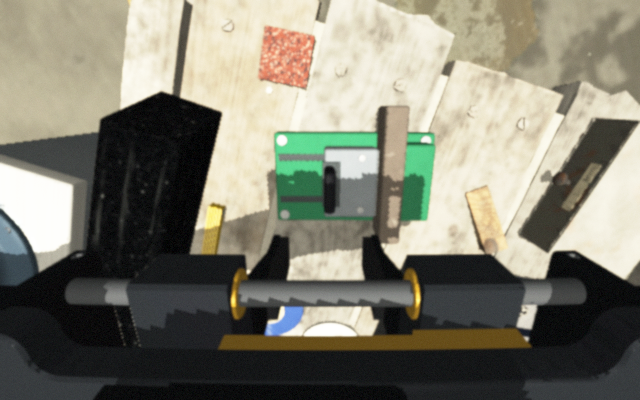

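Run:
```python
from h import *
im=cv2.imread('pics/raw_w1.png')
cv2.imwrite('pics/w1c.png',cv2.resize(im[80:270,250:460],None,fx=3,fy=3,interpolation=cv2.INTER_CUBIC))
```

```text
(no output)
```

View pics/w1c.png

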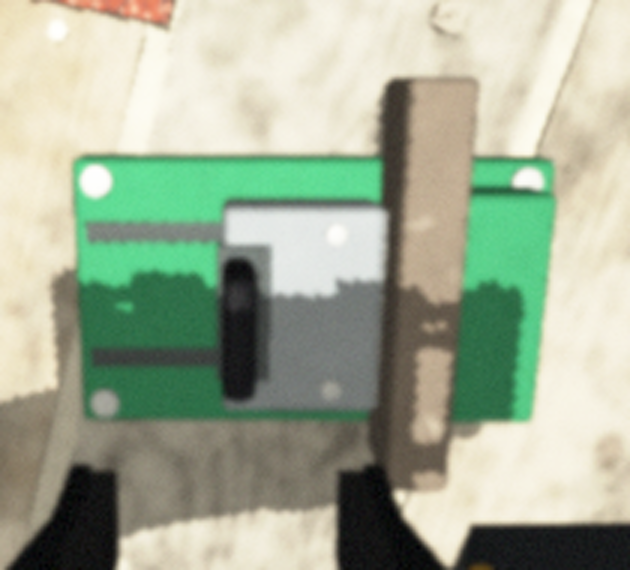

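Run:
```python
from h import *
c=lambda L:np.array(L)/3+[250,80]-1/3
print(p2w('wrist',c([[239,327],[238,258],[238,398]]),.088).round(4))
B=p2w('wrist',c([[410,80],[478,80],[446,488],[412,488]]),.068);print(B.round(4),B.mean(0))
print(p2w('wrist',c([[76,157],[554,157],[530,420],[85,420]]),.02).round(4))
```

```text
[[0.4693 0.2835 0.088 ]
 [0.4617 0.3054 0.088 ]
 [0.4768 0.2596 0.088 ]]
[[0.4983 0.3755 0.068 ]
 [0.5196 0.3825 0.068 ]
 [0.5651 0.2427 0.068 ]
 [0.5529 0.2387 0.068 ]] [0.53399405 0.30983727 0.068     ]
[[0.3944 0.3114 0.02  ]
 [0.5712 0.3691 0.02  ]
 [0.6067 0.2652 0.02  ]
 [0.4266 0.2069 0.02  ]]
```

```bash
python3 -m inch '[[[0,0,0,0.3,2,0,0.5],[0,0,0,0,3,0,0.5],[0,0,0,0,3,0,0.5],[0,0,0,0,3,0,0.5],[0,0,0,0,2,0,0.5],[0,0,0,0,1.5,0,0.5],[0,0,0,0,1,0,0.5],[0,0,0,0,0,0,0.5],[0,0,0,0,0,0,0]]]' 10; python3 -m inch '[[[0,0,0,0,0,0,0],[0,0,0,0,0,0,0],[0,0,0,0,0,0,0],[0,0,0,0,0,0,0],[0,0,0,0,0,0,0]]]' 15
python3 - <<'E'
from h import *
state()
snap('top','t1',(150,120,350,300),4)
E
```

```text
t: 2.8
ee_pos: [0.4708, 0.2791, 0.0579]
ee_rot: [-90.0, -0.0, 17.9]
ft_force: [0.2, -0.7, 0.2]
finger_gap: 0.0406
t: 3.3
ee_pos: [0.4707, 0.2782, 0.0579]
ee_rot: [-90.0, -0.0, 17.9]
ft_force: [-1.2, -0.3, 2.8]
finger_gap: 0.0114
t 3.30 pos [0.4707 0.2782 0.0579] rot [-8.998e+01 -1.000e-02  1.785e+01] F [-1.2 -0.3  2.8] gap 0.0114 q [-45.  27.  13. 115.  -9.  39.  -8.]
```

View pics/t1.png

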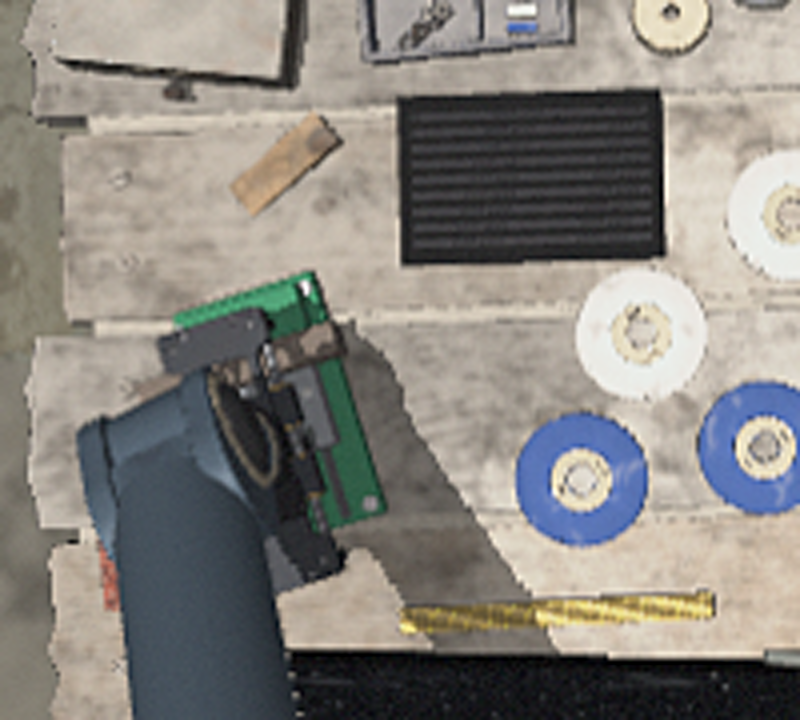

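```bash
python3 -m inch '[[[0,0,0,-0.3,0,0,0],[0,0,0,-0.5,0,0,0],[0,0,0,-0.5,0,0,0],[0,0,0,-0.5,0,0,0],[0,0,0,-0.5,0,0,0],[0,0,0,-0.5,0,0,0],[0,0,0,-0.3,0,0,0],[0,0,0,0,0,0,0],[0,0,0,0,0,0,0],[0,0,0,0,0,0,0]]]' 25
python3 - <<'E'
from h import *
state()
E
```

```text
t: 4.35
ee_pos: [0.4405, 0.2685, 0.0579]
ee_rot: [-90.0, 0.1, 17.9]
ft_force: [-0.2, 1.2, 7.4]
finger_gap: 0.012
t 4.35 pos [0.4405 0.2685 0.0579] rot [-8.998e+01  6.000e-02  1.788e+01] F [-0.2  1.2  7.4] gap 0.0120 q [-46.  25.  13. 119.  -9.  38. -10.]
```

```bash
python3 -m inch '[[[0,0,0,0,0,0,0.5],[0,0,0,0,0,0,0.5],[0,0,0,0,0,0,0.5],[0,0,0,0,-2,0,0.5],[0,0,0,0,-4,0,0.5],[0,0,0,0,-4,0,0.6],[0,0,0,2,-3,0,0.6],[0,0,0,3,-2,0,0.6],[0,0,0,1,0,0,0.6],[0,0,0,0,0,0,0.6],[0,0,0,0,0,0,0.6]]]' 25
python3 - <<'E'
from h import *
state()
i=optics.camera_info('wrist');print(i['pose'][:3,3])
im=snap('wrist','w2')
cv2.imwrite('pics/w2c.png',cv2.resize(im[80:270,230:460],None,fx=3,fy=3,interpolation=cv2.INTER_CUBIC))
E
```

```text
t: 5.45
ee_pos: [0.4962, 0.286, 0.2053]
ee_rot: [-90.1, 0.3, 17.9]
ft_force: [-0.7, 0.1, 0.1]
finger_gap: 0.052
t 5.45 pos [0.4962 0.286  0.2053] rot [-90.07   0.3   17.88] F [-0.7  0.1  0.1] gap 0.0520 q [-47.  19.  16. 104.  -6.  59. -11.]
[0.47096638 0.36582153 0.36756288]
```

View pics/w2c.png

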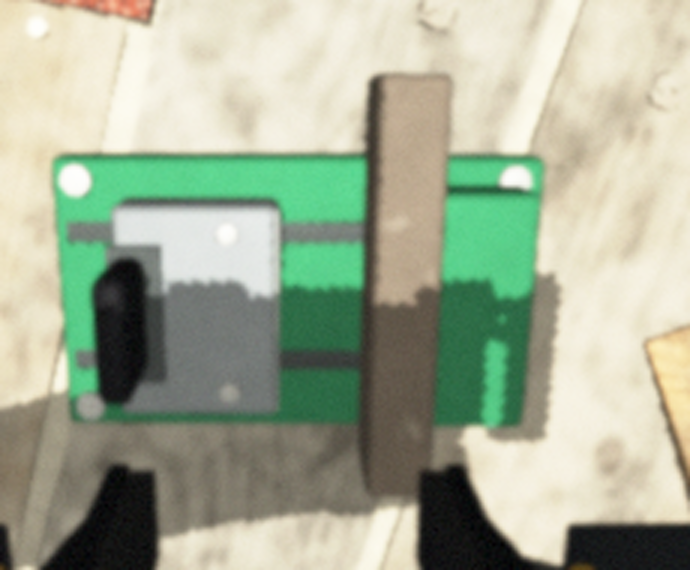

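Run:
```python
from h import *
c=lambda L:np.array(L)/3+[230,80]-1/3
B=p2w('wrist',c([[381,74],[452,74],[432,492],[370,492]]),.068);print(B.round(4),B.mean(0))
e=(B[0]+B[1]-B[2]-B[3]);print(np.degrees(np.arctan2(-e[0],e[1])),np.linalg.norm(e)/2,np.linalg.norm(B[0]-B[1]),np.linalg.norm(B[2]-B[3]))
b=B.mean(0); plan(b[0],b[1],.052,17.9)
```

```text
[[0.4981 0.375  0.068 ]
 [0.5196 0.382  0.068 ]
 [0.5655 0.2424 0.068 ]
 [0.5437 0.2354 0.068 ]] [0.53173372 0.30868343 0.068     ]
18.144039780013465 0.1469218600586034 0.0226944252256475 0.022855452879645927
t 5.50 pos [0.496  0.2861 0.2054] rot [-90.06   0.28  17.9 ] F [ 0.3 -0.6 -0.7] gap 0.0520 q [-47.  19.  16. 104.  -6.  59. -11.]
 turn [ 0.001 -0.    -0.005] shift cm(final frame) [ 4.09 15.34  1.05]
```

```bash
python3 -m inch '[[[0,0,0,2,0,0.3,0.6],[0,0,0,1.8,2,0.4,0.6],[0,0,0,0,3,0,0.6],[0,0,0,0,3,0,0.6],[0,0,0,0,3,0,0.6],[0,0,0,0,2,0,0.6],[0,0,0,0,1.5,0,0.6],[0,0,0,0,0.7,0,0.6],[0,0,0,0,0,0,0.6]]]' 45
python3 - <<'E'
from h import *
state()
E
```

```text
t: 6.4
ee_pos: [0.5313, 0.305, 0.0546]
ee_rot: [-90.0, 0.1, 17.9]
ft_force: [0.1, -0.0, -0.2]
finger_gap: 0.0521
t 6.40 pos [0.5313 0.305  0.0546] rot [-90.03   0.12  17.89] F [ 0.1 -0.  -0.2] gap 0.0521 q [-44.  32.  14. 106. -11.  44.  -7.]
```

```bash
python3 -m inch '[[[0,0,0,0,0.3,0,0.6],[0,0,0,0,0,0,0.2],[0,0,0,0,0,0,0.2],[0,0,0,0,0,0,0.1],[0,0,0,0,0,0,0.1],[0,0,0,0,0,0,0],[0,0,0,0,0,0,0],[0,0,0,0,0,0,0]]]' 50;  python3 -m inch '[[[0,0,0,0,-0.5,0,0],[0,0,0,0,-1,0,0],[0,0,0,0,-1,0,0],[0,0,0,0,-1,0,0],[0,0,0,0,-1,0,0],[0,0,0,0,0,0,0]]]' 50
python3 - <<'E'
from h import *
state()
snap('top','t2',(150,120,350,300),4)
snap('wrist','w3')
E
```

```text
t: 7.2
ee_pos: [0.5325, 0.3054, 0.0528]
ee_rot: [-90.0, -0.0, 17.9]
ft_force: [0.1, 0.2, 1.9]
finger_gap: 0.0237
t: 7.8
ee_pos: [0.5334, 0.306, 0.0997]
ee_rot: [-89.9, -0.2, 17.9]
ft_force: [0.1, -0.0, -3.3]
finger_gap: 0.0237
t 7.80 pos [0.5334 0.306  0.0997] rot [-89.93  -0.21  17.87] F [ 0.1 -0.  -3.3] gap 0.0237 q [-45.  29.  15. 104. -10.  48.  -7.]
```

View pics/w3.png

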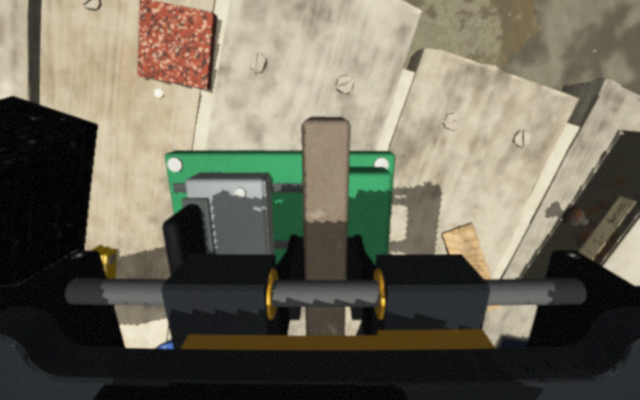

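Run:
```python
from h import *
plan(.676,.098,.11,1)
```

```text
t 7.90 pos [0.5323 0.3054 0.0979] rot [-8.998e+01 -3.000e-02  1.788e+01] F [ 0.3  0.5 -4.4] gap 0.0235 q [-45.  29.  15. 104. -10.  48.  -7.]
 turn [-0.     0.295  0.001] shift cm(final frame) [ 14.01  -1.21 -20.99]
```

```bash
python3 -m inch '[[[0,0.05,0,0,-0.6,0,0],[0,0.07,0,0,-0.6,0,0],[0,0.07,0,0,0,0,0],[0,0.06,0,0,0,0,0],[0,0.045,0,0.5,0,-0.7,0],[0,0,0,1.2,0,-1.8,0],[0,0,0,1.4,0,-2.1,0],[0,0,0,1.4,0,-2.1,0],[0,0,0,1.4,0,-2.1,0],[0,0,0,1.4,0,-2.1,0],[0,0,0,1.4,0,-2.1,0],[0,0,0,1.4,0,-2.1,0]]]' 50
python3 - <<'E'
from h import *
plan(.676,.098,.11,1)
snap('top','t3',(150,120,350,300),4)
E
```

```text
t: 9.1
ee_pos: [0.6365, 0.1545, 0.1089]
ee_rot: [-90.0, 0.1, 0.9]
ft_force: [0.1, 0.5, -3.4]
finger_gap: 0.0235
t 9.10 pos [0.6365 0.1545 0.1089] rot [-9.004e+01  5.000e-02  9.200e-01] F [ 0.1  0.5 -3.4] gap 0.0235 q [-31.  32.  20.  98. -13.  52.  -5.]
 turn [ 0.001 -0.001 -0.001] shift cm(final frame) [ 3.85 -0.11 -5.72]
```

View pics/t3.png

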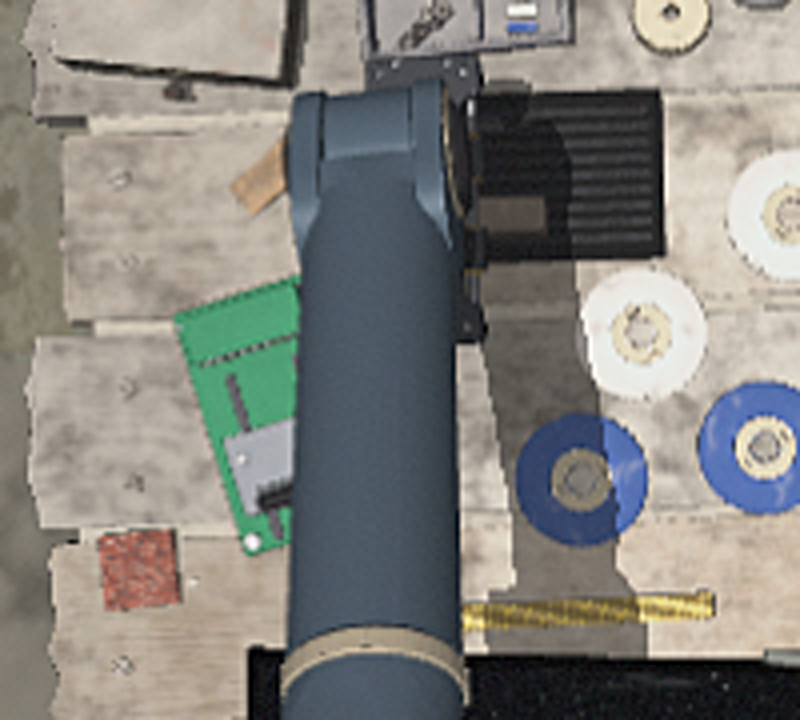

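```bash
python3 -m inch '[[[0,0,0,0.8,0,-1.7,0],[0,0,0,0.8,0,-2,0],[0,0,0,0.7,1,-2,0],[0,0,0,0,2,0,0],[0,0,0,0,2,0,0],[0,0,0,0,1,0,0],[0,0,0,0,0.5,0,0],[0,0,0,0,0,0,0],[0,0,0,0,0,0,0]]]' 50; python3 -m inch '[[[0,0,0,0,0.2,0,0],[0,0,0,0,0.2,0,0],[0,0,0,0,0.2,0,0],[0,0,0,0,0,0,0]]]' 50
python3 - <<'E'
from h import *
state()
E
```

```text
t: 10.05
ee_pos: [0.6608, 0.0998, 0.0453]
ee_rot: [-90.0, -0.1, 1.0]
ft_force: [-0.2, 0.0, -3.6]
finger_gap: 0.0239
t: 10.45
ee_pos: [0.6598, 0.0998, 0.0383]
ee_rot: [-90.0, 0.0, 1.0]
ft_force: [-1.1, -0.1, -2.9]
finger_gap: 0.0239
t 10.45 pos [0.6598 0.0998 0.0383] rot [-9.0e+01  3.0e-02  9.8e-01] F [-1.1 -0.1 -2.9] gap 0.0239 q [-25.  38.  18.  98. -16.  46.   2.]
```

```bash
python3 -m inch '[[[0,0,0,0,0.1,0,0],[0,0,0,0,0.1,0,0],[0,0,0,0,0,0,0]]]' 50
python3 - <<'E'
from h import *
state()
E
```

```text
t: 10.75
ee_pos: [0.6602, 0.0997, 0.0369]
ee_rot: [-90.0, -0.0, 1.0]
ft_force: [-1.3, 0.5, -1.0]
finger_gap: 0.0241
t 10.75 pos [0.6602 0.0997 0.0369] rot [-8.999e+01 -1.000e-02  9.700e-01] F [-1.3  0.5 -1. ] gap 0.0241 q [-25.  38.  18.  98. -16.  46.   2.]
```

```bash
python3 -m inch '[[[0,0,0,0,0.1,0,0],[0,0,0,0,0,0,0],[0,0,0,0,0,0,0.35],[0,0,0,0,0,0,0.4],[0,0,0,0,0,0,0.5],[0,0,0,0,0,0,0.6],[0,0,0,0,0,0,0.6],[0,0,0,0,0,0,0.6],[0,0,0,0,-1,0,0.6],[0,0,0,0,-3,0,0.6],[0,0,0,0,-4,0,0.6],[0,0,0,0,-4,0,0.6]]]' 30
python3 - <<'E'
from h import *
state()
snap('wrist','w4')
E
```

```text
t: 11.95
ee_pos: [0.6598, 0.0996, 0.1573]
ee_rot: [-90.0, 0.0, 1.0]
ft_force: [1.1, -0.0, 0.4]
finger_gap: 0.0521
t 11.95 pos [0.6598 0.0996 0.1573] rot [-9.001e+01  2.000e-02  9.600e-01] F [ 1.1 -0.   0.4] gap 0.0521 q [-27.  30.  21.  94. -12.  58.  -1.]
```

View pics/w4.png

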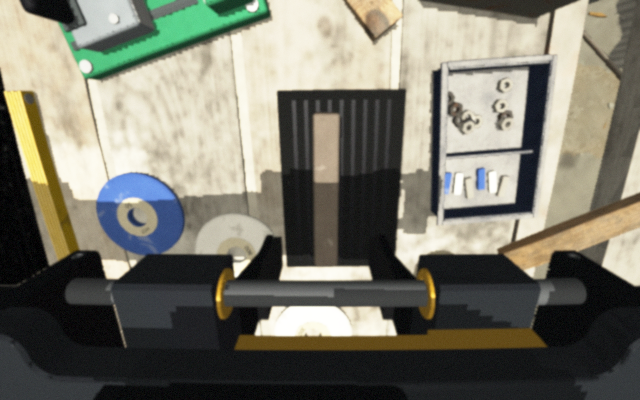

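```bash
python3 - <<'E'
from h import *
plan(.4405,.2685,.058,17.9)
E
python3 -m inch '[[[0,-0.07,0,0,0,0,0.5],[0,-0.1,0,0,0,0,0.5],[0,-0.08,0,0,0,0,0.5],[0,-0.046,0,0,0,0,0.5],[0,0,0,-2,0,3,0.5],[0,0,0,-3,0,4,0.5],[0,0,0,-3,0,4,0.5],[0,0,0,-3,0,4,0.5],[0,0,0,-3,0,4,0.5],[0,0,0,-1,0,3,0.5],[0,0,0,0,0,0,0.5]]]'
python3 - <<'E'
from h import *
plan(.4405,.2685,.058,17.9)
E
```

```text
t 12.00 pos [0.6644 0.0998 0.1654] rot [-89.85  -0.72   0.94] F [ 2.  -0.3  4.3] gap 0.0525 q [-27.  30.  21.  93. -12.  58.  -1.]
 turn [-0.001 -0.296  0.013] shift cm(final frame) [-16.12  10.74  22.93]
t: 13.1
ee_pos: [0.4462, 0.2674, 0.1562]
ee_rot: [-89.8, -0.0, 18.4]
ft_force: [-0.1, 0.4, -0.8]
finger_gap: 0.0438
t 13.10 pos [0.4462 0.2674 0.1562] rot [-89.83  -0.    18.43] F [-0.1  0.4 -0.8] gap 0.0438 q [-47.  17.  14. 114.  -5.  50. -12.]
 turn [-0.003  0.009  0.   ] shift cm(final frame) [-0.51  9.82  0.27]
```

```bash
python3 -m inch '[[[0,0.009,0,-0.5,2,0.2,0.5],[0,0,0,0,3,0,0.5],[0,0,0,0,2.5,0,0.5],[0,0,0,0,1.5,0,0.5],[0,0,0,0,0.8,0,0.5],[0,0,0,0,0,0,0.5],[0,0,0,0,0,0,0],[0,0,0,0,0,0,0],[0,0,0,0,0,0,0],[0,0,0,0,0,0,0],[0,0,0,0,0,0,0]]]' 25
python3 - <<'E'
from h import *
state()
E
```

```text
t: 14.2
ee_pos: [0.4435, 0.2631, 0.0577]
ee_rot: [-90.0, 0.1, 17.4]
ft_force: [-0.9, -0.0, 5.0]
finger_gap: 0.0117
t 14.20 pos [0.4435 0.2631 0.0577] rot [-89.99   0.09  17.44] F [-0.9 -0.   5. ] gap 0.0117 q [-45.  25.  12. 118.  -9.  38. -10.]
```

```bash
python3 -m inch '[[[0,0,0,0.3,0,0,0],[0,0,0,0.6,0,0,0],[0,0,0,0.7,0,0,0],[0,0,0,0.7,0,0,0],[0,0,0,0.7,0,0,0],[0,0,0,0.7,0,0,0],[0,0,0,0.7,0,0,0],[0,0,0,0.5,0,0,0],[0,0,0,0.3,0,0,0],[0,0,0,0.2,0,0,0],[0,0,0,0,0,0,0]]]' 25; python3 -m inch '[[[0,0,0,0.1,0,0,0],[0,0,0,0.1,0,0,0],[0,0,0,0.1,0,0,0],[0,0,0,0,0,0,0]]]' 25;  python3 - <<'E'
from h import *
state()
E
```

```text
t: 15.3
ee_pos: [0.4962, 0.2799, 0.0578]
ee_rot: [-90.0, -0.0, 17.4]
ft_force: [-1.0, 0.4, 2.9]
finger_gap: 0.012
t: 15.7
ee_pos: [0.4971, 0.2802, 0.0578]
ee_rot: [-90.0, 0.2, 17.4]
ft_force: [-7.0, -1.2, 9.9]
finger_gap: 0.0116
t 15.70 pos [0.4971 0.2802 0.0578] rot [-89.98   0.19  17.45] F [-7.  -1.2  9.9] gap 0.0116 q [-43.  29.  12. 111.  -9.  41.  -8.]
```

```bash
python3 -m inch '[[[0,0,0,0.1,0,0,0],[0,0,0,0.1,0,0,0],[0,0,0,0,0,0,0]]]' 25;  python3 - <<'E'
from h import *
state()
E
python3 -m inch '[[[0,0,0,-0.1,0,0,0],[0,0,0,-0.1,0,0,0],[0,0,0,-0.1,0,0,0.3],[0,0,0,0,0,0,0.5],[0,0,0,0,0,0,0.5],[0,0,0,0,-1,0,0.5],[0,0,0,0,-3,0,0.5],[0,0,0,0,-4,0,0.5],[0,0,0,0,-4,0,0.5],[0,0,0,0,-3,-3,0.5],[0,0,0,0,0,-4,0.5],[0,0,0,0,0,-4,0.5]]]'
python3 - <<'E'
from h import *
state()
snap('wrist','w5')
im=snap('top','t5',(150,120,350,300),4)
E
```

```text
t: 16.0
ee_pos: [0.497, 0.2801, 0.0577]
ee_rot: [-90.0, 0.4, 17.5]
ft_force: [-10.1, -3.6, 13.8]
finger_gap: 0.0119
t 16.00 pos [0.497  0.2801 0.0577] rot [-89.99   0.44  17.45] F [-10.1  -3.6  13.8] gap 0.0119 q [-43.  29.  12. 111.  -9.  41.  -8.]
t: 17.2
ee_pos: [0.5318, 0.1744, 0.2098]
ee_rot: [-90.0, -0.2, 17.5]
ft_force: [0.4, 0.3, -0.2]
finger_gap: 0.0432
t 17.20 pos [0.5318 0.1744 0.2098] rot [-89.96  -0.24  17.5 ] F [ 0.4  0.3 -0.2] gap 0.0432 q [-37.  17.  18. 106.  -6.  58.   1.]
```

View pics/w5.png

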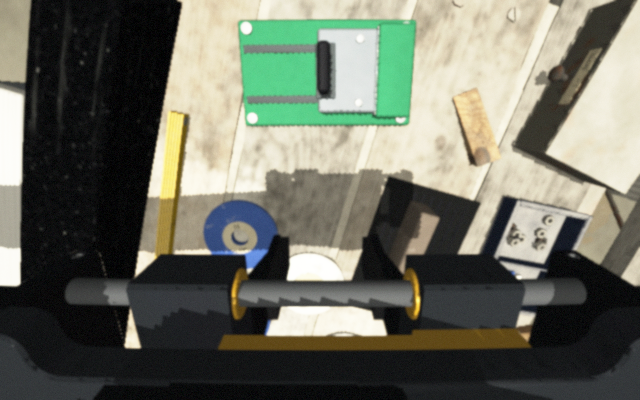

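View pics/t5.png

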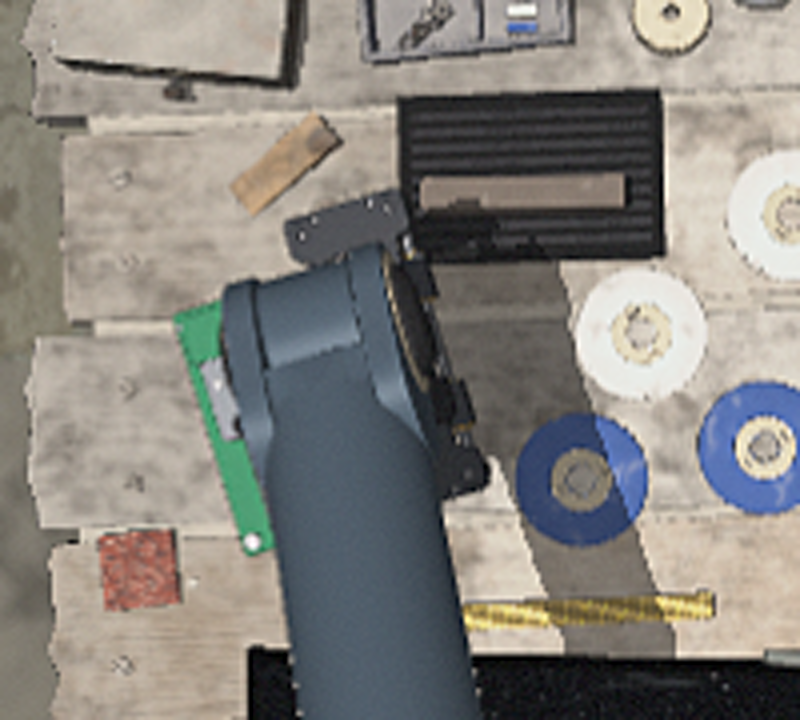

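Run:
```python
from h import *
im=cv2.imread('pics/raw_t5.png'); g=cv2.medianBlur(im,3)
g=cv2.cvtColor(g,cv2.COLOR_BGR2GRAY)
print(p2w('top',np.array([[347.7,173.3],[310,203]]),.011).round(4))
plan(.661,-.042,.1,-18.6)
```

```text
[[ 0.6444 -0.0983  0.011 ]
 [ 0.5558  0.0149  0.011 ]]
t 17.30 pos [0.5329 0.1678 0.209 ] rot [-90.18  -0.13  16.82] F [-0.6 -0.1  0.3] gap 0.0434 q [-36.  17.  18. 106.  -6.  58.   1.]
 turn [0.002 0.618 0.003] shift cm(final frame) [ 18.83  10.9  -15.8 ]
```

```bash
python3 -m inch '[[[0,0.1,0,0,0,0,0.7],[0,0.13,0,0,0,0,0.7],[0,0.13,0,0,0,0,0.7],[0,0.13,0,0,0,0,0.7],[0,0.128,0,2,0,-2,0.7],[0,0,0,3.4,0,-3,0.7],[0,0,0,3.4,0,-3,0.7],[0,0,0,3.4,0,-3,0.7],[0,0,0,3.4,0,-3,0.7],[0,0,0,3.2,0,-1.8,0.7],[0,0,0,0,3,0,0.7],[0,0,0,0,3,0,0.7]]]' 20
python3 - <<'E'
from h import *
plan(.663,-.041,.006,-18.6)
E
```

```text
t: 18.5
ee_pos: [0.6653, -0.0328, 0.1479]
ee_rot: [-90.0, -0.2, -18.1]
ft_force: [-0.0, 0.9, -0.7]
finger_gap: 0.0609
t 18.50 pos [ 0.6653 -0.0328  0.1479] rot [-89.96  -0.18 -18.12] F [-0.   0.9 -0.7] gap 0.0609 q [-19.  31.  26.  95. -16.  57.  -6.]
 turn [-0.001  0.008  0.003] shift cm(final frame) [ 0.05 14.19 -0.85]
```

```bash
python3 -m inch '[[[0,0,0,0,3,-0.5,0.7],[0,0,0,0,3,0,0.7],[0,0,0,0,3,0,0.7],[0,0,0,0,2,0,0.7],[0,0,0,0,1.5,0,0.7],[0,0,0,0,0.5,0,0.7],[0,0,0,0,0,0,0.7]]]' 20
python3 - <<'E'
from h import *
plan(.5675,-.3236,.006,-18.6)
snap('top','t6',(270,120,470,300),4)
snap('wrist','w6')
E
```

```text
t: 19.2
ee_pos: [0.6623, -0.036, 0.0174]
ee_rot: [-90.0, 0.0, -18.0]
ft_force: [-0.9, 0.1, 0.4]
finger_gap: 0.061
t 19.20 pos [ 0.6623 -0.036   0.0174] rot [-9.000e+01  2.000e-02 -1.798e+01] F [-0.9  0.1  0.4] gap 0.0610 q [-16.  40.  22. 100. -20.  44.  -2.]
 turn [-0.     0.011 -0.   ] shift cm(final frame) [  0.19   1.14 -30.28]
```

View pics/t6.png

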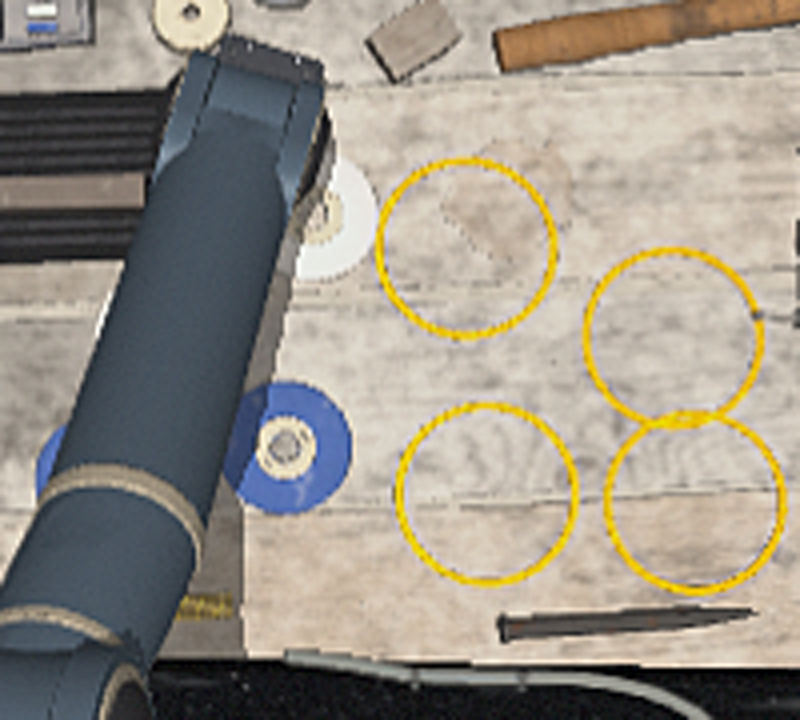

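View pics/w6.png

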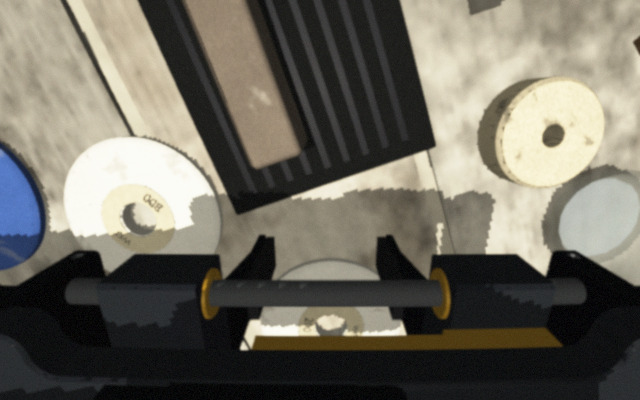

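```bash
python3 -m inch '[[[0,0.011,0,0,0.6,0,0.7],[0,0,0,0,0.5,0,0.7],[0,0,0,0,0,-0.5,0.7],[0,0,0,0,0,-1,0.7],[0,0,0,0,0,-1,0.7],[0,0,0,0,0,-1.2,0.7],[0,0,0,0,0,-1.2,0.7],[0,0,0,0,0,-1.2,0.7],[0,0,0,0,0,-1.2,0.7],[0,0,0,0,0,-1.2,0.7],[0,0,0,0,0,-1.2,0.7],[0,0,0,0,0,-1.2,0.7]]]'
python3 - <<'E'
from h import *
plan(.5675,-.3236,.006,-18.6)
snap('top','t7',(270,120,470,300),4)
E
```

```text
t: 20.5
ee_pos: [0.6271, -0.1404, 0.0066]
ee_rot: [-90.0, -0.0, -18.6]
ft_force: [0.1, 1.4, 0.2]
finger_gap: 0.061
t 20.50 pos [ 0.6271 -0.1404  0.0066] rot [-89.99  -0.   -18.62] F [0.1 1.4 0.2] gap 0.0610 q [ -6.  39.  21. 103. -20.  42.   8.]
 turn [-0. -0.  0.] shift cm(final frame) [  0.19   0.06 -19.26]
```

View pics/t7.png

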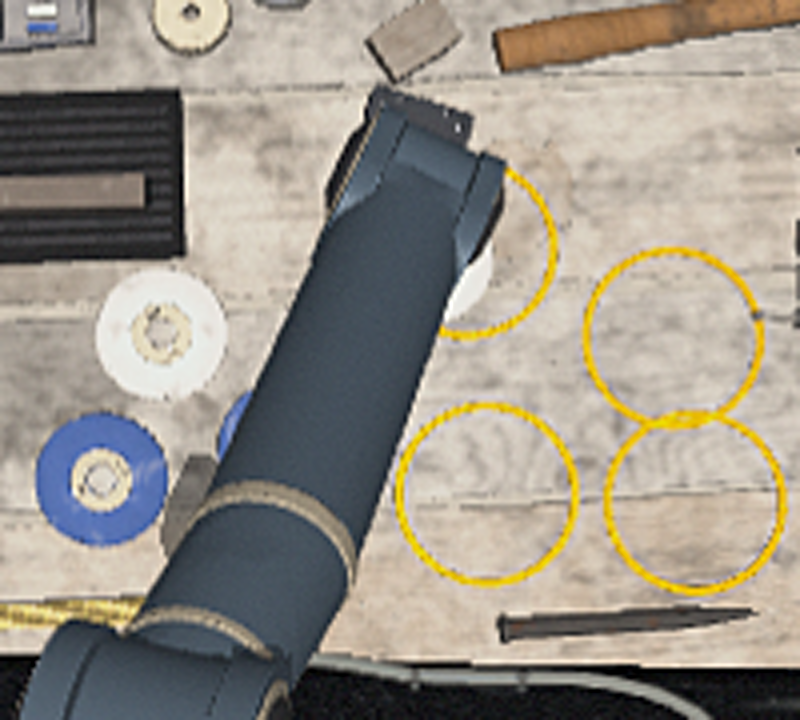

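```bash
python3 -m inch '[[[0,0,0,0,0,-1.2,0.7],[0,0,0,0,0,-1.2,0.7],[0,0,0,0,0,-1.2,0.7],[0,0,0,0.1,0,-1.2,0.7],[0,0,0,0.1,0,-1.2,0.7],[0,0,0,0,0,-1.2,0.7],[0,0,0,0,0,-1.2,0.7],[0,0,0,0,0,-1.2,0.7],[0,0,0,0,0,-1.2,0.7],[0,0,0,0,0,-1.2,0.7],[0,0,0,0,0,-1.2,0.7],[0,0,0,0,0,-1,0.7]]]';python3 -m inch '[[[0,0,0,0,0,-1,0.7],[0,0,0,0,0,-1,0.7],[0,0,0,0,0,-0.8,0.7],[0,0,0,0,0,-0.6,0.7],[0,0,0,0,0,-0.4,0.7],[0,0,0,0,0,-0.3,0.7],[0,0,0,0,0,0,0.7],[0,0,0,0,0,0,0.7]]]'
python3 - <<'E'
from h import *
plan(.5675,-.3236,.006,-18.6)
snap('top','t8',(310,120,510,300),4)
E
```

```text
t: 21.75
ee_pos: [0.5834, -0.276, 0.0065]
ee_rot: [-90.0, 0.0, -18.7]
ft_force: [-1.1, 0.9, 0.3]
finger_gap: 0.0611
t: 22.55
ee_pos: [0.5708, -0.3136, 0.0064]
ee_rot: [-90.0, 0.0, -18.6]
ft_force: [-0.4, 0.4, -0.0]
finger_gap: 0.061
t 22.55 pos [ 0.5708 -0.3136  0.0064] rot [-90.01   0.   -18.6 ] F [-0.4  0.4 -0. ] gap 0.0610 q [ 11.  40.  21. 102. -20.  42.  23.]
 turn [ 0. -0. -0.] shift cm(final frame) [ 0.01  0.04 -1.05]
```

View pics/t8.png

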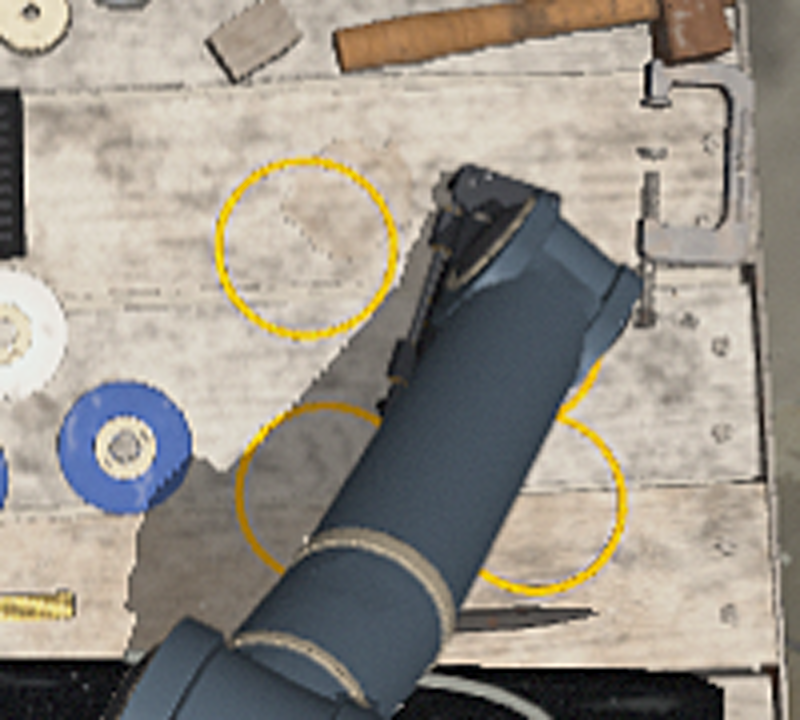

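```bash
python3 -m inch '[[[0,0,0,0,0,-0.4,0.7],[0,0,0,0,0,-0.3,0.7],[0,0,0,0,0,0,0.7],[0,0,0,0,0,1,0.7],[0,0,0,0,0,2,0.7],[0,0,0,0,-3,2,0.7],[0,0,0,0,-4,3,0.7],[0,0,0,0,-3,4,0.7],[0,-0.1,0,0,0,4,0.7],[0,-0.12,0,0,0,4,0.7],[0,-0.12,0,0,0,4,0.7],[0,-0.12,0,0,0,4,0.7]]]'
python3 - <<'E'
from h import *
plan(.45,-.03,.1,25)
snap('top','t9',(270,120,470,300),4)
E
```

```text
t: 23.8
ee_pos: [0.6327, -0.0471, 0.1067]
ee_rot: [-90.0, -0.0, 8.1]
ft_force: [0.2, 0.0, -0.7]
finger_gap: 0.0611
t 23.80 pos [ 0.6327 -0.0471  0.1067] rot [-8.999e+01 -5.000e-02  8.080e+00] F [ 0.2  0.  -0.7] gap 0.0611 q [-12.  30.  17. 101. -11.  50.  18.]
 turn [ 0.    -0.295  0.001] shift cm(final frame) [-15.83   0.67   9.27]
```

View pics/t9.png

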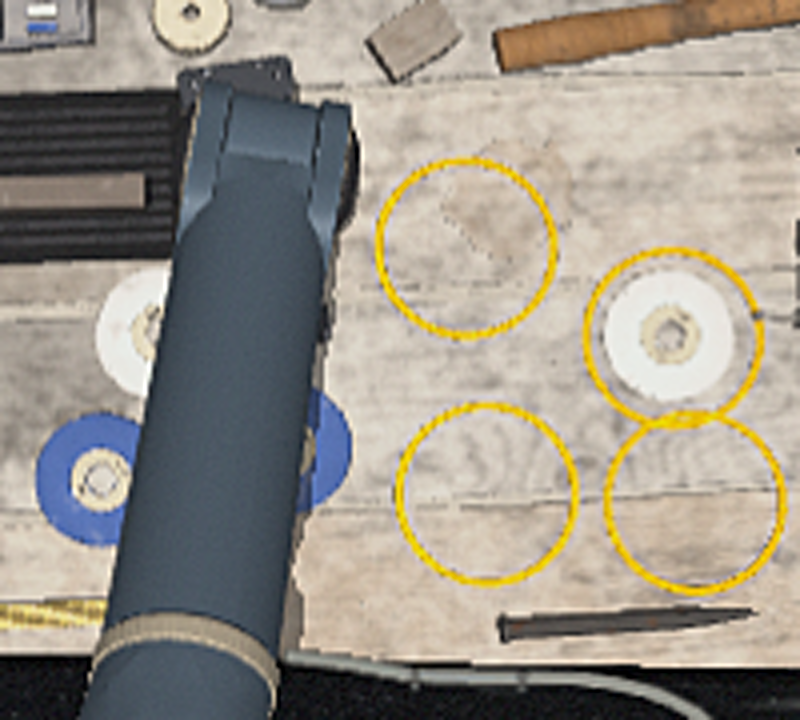

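```bash
cat > sim.py <<'E'
import numpy as np
def sim(x,y,yaw,rows,off=.052):
    for t,s in rows:
        yaw-=np.degrees(t); d=np.array([np.sin(np.radians(yaw)),-np.cos(np.radians(yaw))]); x,y=np.array([x,y])+d*s/100
    return (x,y),yaw,np.array([x,y])+off*d
if __name__=='__main__':
    for t in (.03,.035,.04,.045,.05):
        p,w,c=sim(.4552,-.0204,15,[(0,1)]*2+[(t,1)]*10)
        g=np.array([.4279,-.3843])-c
        print(t,p,w,c,'yaw to ring',np.degrees(np.arctan2(g[0],-g[1])),np.linalg.norm(g))
E
python3 sim.py
python3 - <<'E'
from h import *
plan(.4552,-.0204,.1,15)
E
```

```text
0.03 (np.float64(0.470005368455626), np.float64(-0.13888126993044456)) -2.188733853924698 [ 0.46801942 -0.19084333] yaw to ring -11.716035937013572 0.1975728974604678
0.035 (np.float64(0.4672658367507), np.float64(-0.13897514608338346)) -5.053522829578814 [ 0.46268535 -0.19077301] yaw to ring -10.189775619585983 0.19662836717915994
0.04 (np.float64(0.4645275768573884), np.float64(-0.13897303318441204)) -7.918311805232927 [ 0.457364   -0.19047724] yaw to ring -8.643651906053135 0.1960494584603018
0.045 (np.float64(0.46179435639527805), np.float64(-0.1388751284147141)) -10.783100780887047 [ 0.45206559 -0.18995694] yaw to ring -7.088063714429638 0.19583973553808187
0.05 (np.float64(0.45906992926805534), np.float64(-0.13868178637169443)) -13.647889756541165 [ 0.4468003  -0.18921352] yaw to ring -5.533639461969721 0.1959998870259994
t 23.85 pos [ 0.6323 -0.0369  0.1061] rot [-8.957e+01 -1.000e-02  8.850e+00] F [-0.8  6.8 -1.5] gap 0.0610 q [-12.  30.  16. 101. -11.  50.  18.]
 turn [-0.007 -0.107  0.001] shift cm(final frame) [-16.68   0.61   6.18]
```

```bash
python3 -m inch '[[[0,-0.1,0,0,0,0,0.6],[0,0,0,-3,0,1,0.6],[0,0,0,-3.5,0,1.2,0.6],[0,0,0,-3.5,0,1.2,0.6],[0,0,0,-3.5,0,1.2,0.6],[0,0,0,-2.5,0,1,0.6],[0,0,0,-0.7,0,0.5,0.6],[0,0,0,0,0,0,0.6]]]'
python3 - <<'E'
from h import *
plan(.4552,-.0204,.006,15)
E
```

```text
t: 24.65
ee_pos: [0.4552, -0.0286, 0.1068]
ee_rot: [-90.0, -0.0, 13.5]
ft_force: [0.5, -0.1, -0.3]
finger_gap: 0.052
t 24.65 pos [ 0.4552 -0.0286  0.1068] rot [-8.997e+01 -3.000e-02  1.352e+01] F [ 0.5 -0.1 -0.3] gap 0.0520 q [-16.  15.  16. 124.  -7.  41.  19.]
 turn [-0.001 -0.026  0.001] shift cm(final frame) [ 0.21 10.08  0.79]
```

```bash
python3 -m inch '[[[0,-0.026,0,0.2,0,0.8,0.6],[0,0,0,0,3,0,0.6],[0,0,0,0,3,0,0.6],[0,0,0,0,2,0,0.6],[0,0,0,0,1,0,0.6],[0,0,0,0,0,0,0.6]]]'
python3 - <<'E'
from h import *
plan(.4552,-.0204,.006,15)
snap('top','t10',(270,120,470,300),4)
snap('wrist','w10')
E
```

```text
t: 25.25
ee_pos: [0.456, -0.0209, 0.0154]
ee_rot: [-90.0, 0.1, 15.0]
ft_force: [0.8, 0.5, 0.1]
finger_gap: 0.0523
t 25.25 pos [ 0.456  -0.0209  0.0154] rot [-89.98   0.11  14.99] F [0.8 0.5 0.1] gap 0.0523 q [-13.  25.  13. 127. -11.  29.  23.]
 turn [-0.    -0.    -0.002] shift cm(final frame) [-0.06  0.94  0.07]
```

View pics/t10.png

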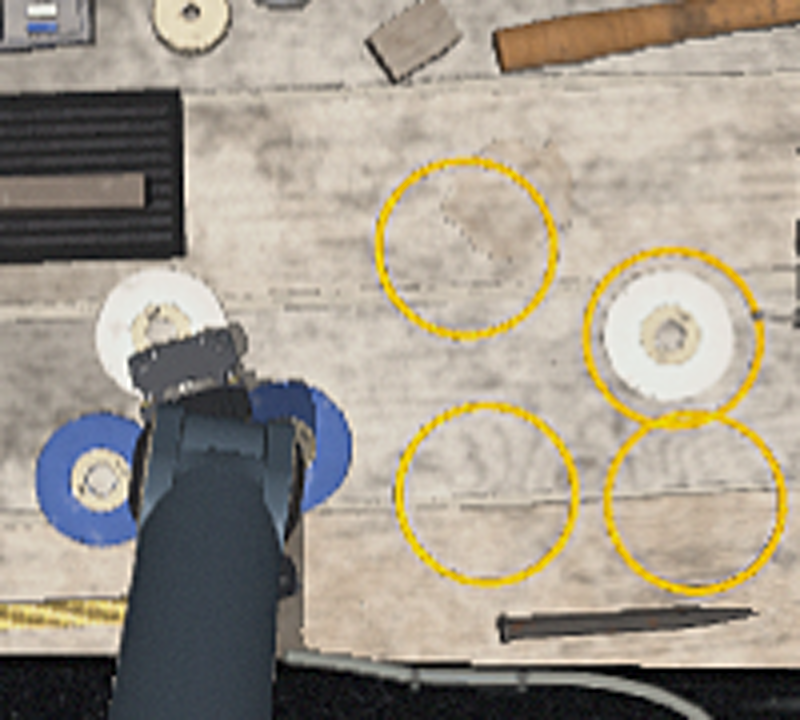

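View pics/w10.png

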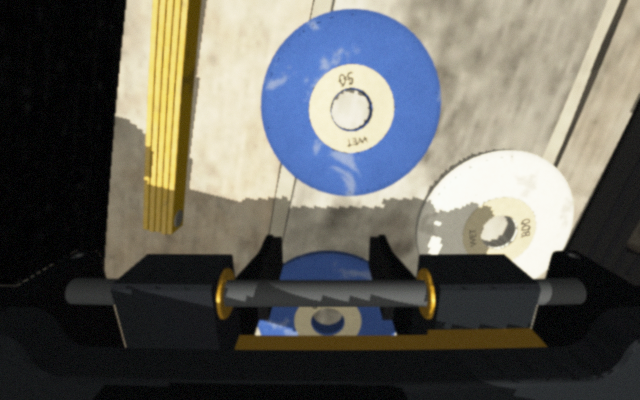

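```bash
python3 -m inch '[[[0,0,0,0,0.5,0,0.6],[0,0,0,0,0.4,0,0.6],[0,0,0,0,0,0,0.6],[0,0,0,0,0,-1,0.6],[0,0,0,0,0,-1,0.6],[0,0.04,0,0,0,-1,0.6],[0,0.04,0,0,0,-1,0.6],[0,0.04,0,0,0,-1,0.6],[0,0.04,0,0,0,-1,0.6],[0,0.04,0,0,0,-1,0.6],[0,0.04,0,0,0,-1,0.6],[0,0.04,0,0,0,-1,0.6]]]'; python3 -m inch '[[[0,0.04,0,0,0,-1,0.6],[0,0.04,0,0,0,-1,0.6],[0,0.04,0,0,0,-1,0.6],[0,0,0,0,0,0,0.6]]]'
python3 - <<'E'
from h import *
plan(.4279,-.3323,.006,-8)
snap('top','t11',(270,120,470,300),4)
E
```

```text
t: 26.55
ee_pos: [0.4707, -0.1103, 0.0075]
ee_rot: [-90.0, -0.0, -1.3]
ft_force: [0.5, 0.9, 0.1]
finger_gap: 0.0526
t: 26.95
ee_pos: [0.4685, -0.1415, 0.0076]
ee_rot: [-90.1, -0.0, -8.2]
ft_force: [-0.8, 0.1, -0.4]
finger_gap: 0.0524
t 26.95 pos [ 0.4685 -0.1415  0.0076] rot [-9.006e+01 -1.000e-02 -8.190e+00] F [-0.8  0.1 -0.4] gap 0.0524 q [ -2.  29.  18. 124. -17.  30.  20.]
 turn [ 0.001 -0.003  0.   ] shift cm(final frame) [ -1.37   0.16 -19.46]
```

View pics/t11.png

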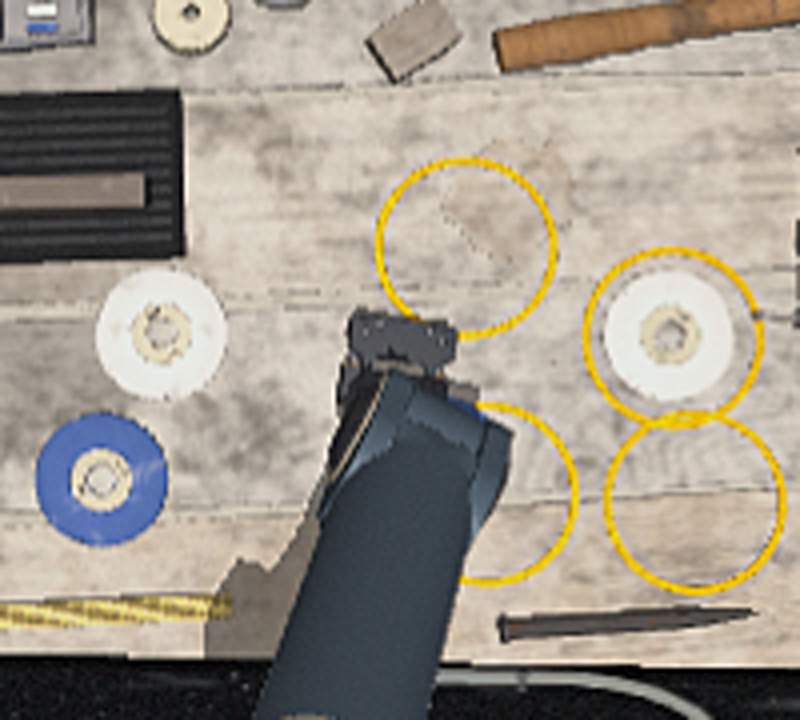

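```bash
python3 -m inch '[[[0,0.015,0,0,0,-1,0.6],[0,0.01,0,0,0,-1.2,0.6],[0,0,0,0,0,-1.2,0.6],[0,0,0,0,0,-1.2,0.6],[0,0,0,0,0,-1.2,0.6],[0,0,0,0,0,-1.2,0.6],[0,0,0,0,0,-1.2,0.6],[0,0,0,0,0,-1.2,0.6],[0,0,0,0,0,-1.2,0.6],[0,0,0,0,0,-1.2,0.6],[0,0,0,0,0,-1.2,0.6],[0,0,0,0,0,-1.2,0.6]]]';python3 -m inch '[[[0,0,0,0,0,-1.2,0.6],[0,0,0,0,0,-1,0.6],[0,0,0,0,0,-0.8,0.6],[0,0,0,0,0,-0.6,0.6],[0,0,0,0,0,-0.5,0.6],[0,0,0,0,0,-0.4,0.6],[0,0,0,0,0,0,0.6]]]'
python3 - <<'E'
from h import *
plan(.437,-.333,.006,-10)
E
```

```text
t: 28.2
ee_pos: [0.4459, -0.2806, 0.0075]
ee_rot: [-90.0, 0.0, -9.4]
ft_force: [-0.4, 0.3, -0.5]
finger_gap: 0.0526
t: 28.9
ee_pos: [0.4387, -0.3245, 0.0075]
ee_rot: [-90.0, -0.0, -9.4]
ft_force: [-0.1, -0.2, -0.4]
finger_gap: 0.0524
t 28.90 pos [ 0.4387 -0.3245  0.0075] rot [-9.002e+01 -1.000e-02 -9.420e+00] F [-0.1 -0.2 -0.4] gap 0.0524 q [ 19.  32.  18. 116. -17.  34.  38.]
 turn [0.   0.01 0.  ] shift cm(final frame) [-0.02  0.15 -0.86]
```

```bash
python3 -m inch '[[[0,0,0,0,0,-0.3,0.6],[0,0,0,0,0,-0.3,0.6],[0,0,0,0,0,0,0.6],[0,0,0,0,0,1,0.6],[0,0,0,0,0,2,0.6],[0,0,0,0,-3,2,0.6],[0,0,0,0,-4,3,0.6],[0,0,0,0,-4,4,0.6],[0,0,0,0,0,4.5,0.6],[0,0,0,0,0,4.5,0.6],[0,0,0,0,0,4.5,0.6],[0,0,0,0,0,4.5,0.6]]]'
python3 - <<'E'
from h import *
plan(.4513,.121,.1,-2.7)
snap('top','t12',(270,120,470,300),4)
E
```

```text
t: 30.1
ee_pos: [0.4857, -0.0359, 0.1131]
ee_rot: [-90.0, -0.0, -9.3]
ft_force: [1.8, 0.4, 0.6]
finger_gap: 0.0522
t 30.10 pos [ 0.4857 -0.0359  0.1131] rot [-8.996e+01 -2.000e-02 -9.350e+00] F [1.8 0.4 0.6] gap 0.0522 q [-17.  18.  19. 120.  -9.  43.  -1.]
 turn [-0.001 -0.116  0.   ] shift cm(final frame) [-4.17  1.31 15.51]
```

View pics/t12.png

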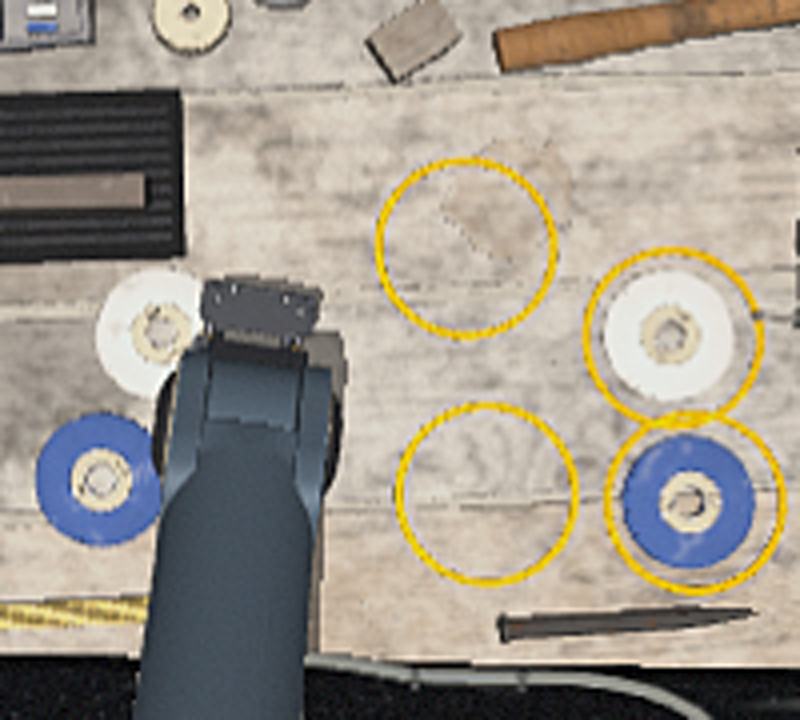

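```bash
python3 -m inch '[[[0,-0.06,0,0,0,0,0.6],[0,-0.056,0,0,0,1,0.6],[0,0,0,-0.8,0,3,0.6],[0,0,0,-1,0,4,0.6],[0,0,0,-1,0,4,0.6],[0,0,0,-1,0,2.5,0.6],[0,0,0,-0.4,0,1,0.6],[0,0,0,0,0,0,0.6]]]'
python3 - <<'E'
from h import *
plan(.4513,.121,.006,-2.7)
E
```

```text
t: 30.95
ee_pos: [0.4514, 0.1194, 0.1128]
ee_rot: [-90.0, 0.0, -2.6]
ft_force: [-0.2, 0.3, -0.3]
finger_gap: 0.0522
t 30.95 pos [0.4514 0.1194 0.1128] rot [-8.998e+01  2.000e-02 -2.580e+00] F [-0.2  0.3 -0.3] gap 0.0522 q [-32.  16.  15. 122.  -6.  42. -17.]
 turn [-0.     0.002 -0.   ] shift cm(final frame) [-0.02 10.68  0.16]
```

```bash
python3 -m inch '[[[0,0,0,0,3,0.2,0.6],[0,0,0,0,3,0,0.6],[0,0,0,0,2.5,0,0.6],[0,0,0,0,1.5,0,0.6],[0,0,0,0,0.6,0,0.6],[0,0,0,0,0,0,0.6]]]'
python3 - <<'E'
from h import *
plan(.4374,-.176,.006,-2.7)
snap('wrist','w13'); snap('top','t13',(210,120,410,300),4)
E
```

```text
t: 31.55
ee_pos: [0.4522, 0.1187, 0.0064]
ee_rot: [-90.1, 0.1, -2.9]
ft_force: [0.0, 0.0, -0.4]
finger_gap: 0.0522
t 31.55 pos [0.4522 0.1187 0.0064] rot [-9.006e+01  6.000e-02 -2.880e+00] F [ 0.   0.  -0.4] gap 0.0522 q [-29.  27.  11. 126. -11.  28. -12.]
 turn [ 0.001 -0.003 -0.001] shift cm(final frame) [ -0.09   0.04 -29.5 ]
```

View pics/t13.png

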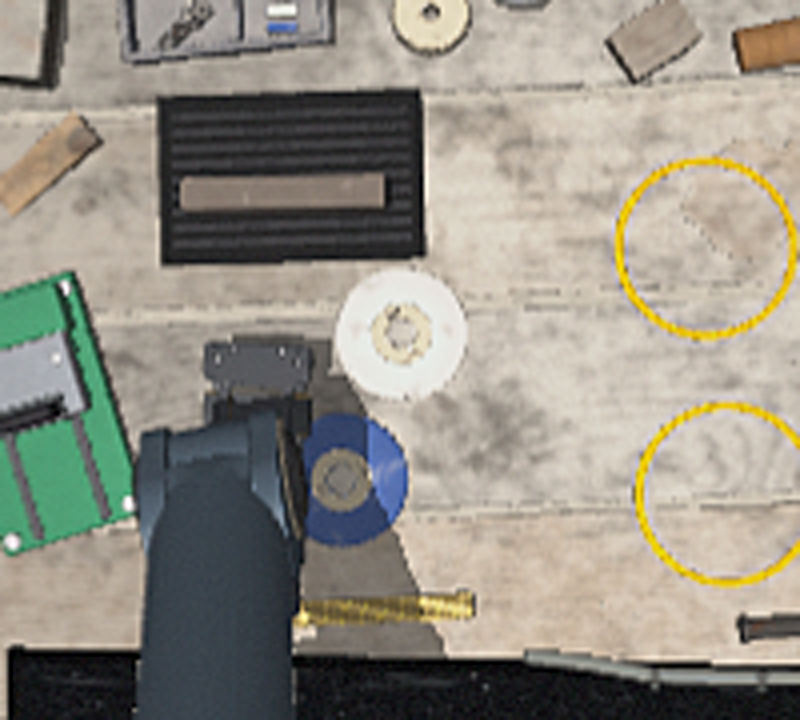

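```bash
python3 -m inch '[[[0,0,0,0,0,-0.7,0.6],[0,0,0,0,0,-1,0.6],[0,0,0,0,0,-1.2,0.6],[0,0,0,0,0,-1.2,0.6],[0,0,0,0,0,-1.2,0.6],[0,0,0,0,0,-1.2,0.6],[0,0,0,0,0,-1.2,0.6],[0,0,0,0,0,-1.2,0.6],[0,0,0,0,0,-1.2,0.6],[0,0,0,0,0,-1.2,0.6],[0,0,0,0,0,-1.2,0.6],[0,0,0,0,0,-1.2,0.6]]]';python3 - <<'E'
from h import *
plan(.4374,-.176,.006,-2.7)
snap('top','t14',(210,120,410,300),4)
E
```

```text
t: 32.85
ee_pos: [0.4459, -0.017, 0.0074]
ee_rot: [-89.9, -0.1, -2.7]
ft_force: [0.7, 5.1, 6.8]
finger_gap: 0.0519
t 32.85 pos [ 0.4459 -0.017   0.0074] rot [-8.994e+01 -5.000e-02 -2.750e+00] F [0.7 5.1 6.8] gap 0.0519 q [-12.  25.  10. 129. -10.  27.   4.]
 turn [-0.001 -0.001  0.001] shift cm(final frame) [ -0.1    0.14 -15.92]
```

View pics/t14.png

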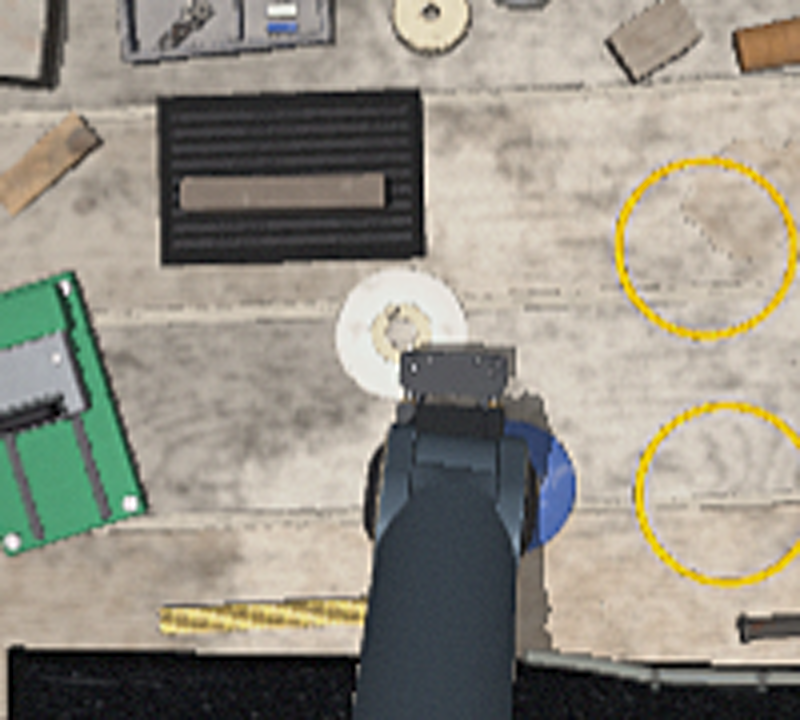

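```bash
python3 -m inch '[[[0,0,0,0,0,-1,0.6],[0,0,0,0,0,-1,0.6],[0,0,0,0,0,-1,0.6],[0,0,0,0,0,-1,0.6],[0,0,0,0,0,-1,0.6]]]'; python3 -m inch '[[[0,0,0,0,0,-1,0.6],[0,0,0,0,0,-1.2,0.6],[0,0,0,0,0,-1.2,0.6],[0,0,0,0,0,-1.2,0.6],[0,0,0,0,0,-1.2,0.6],[0,0,0,0,0,-1,0.6],[0,0,0,0,0,-0.7,0.6],[0,0,0,0,0,-0.5,0.6],[0,0,0,0,0,0,0.6]]]'
python3 - <<'E'
from h import *
plan(.4374,-.176,.006,-2.7)
snap('top','t15',(270,120,470,300),4)
E
```

```text
t: 33.4
ee_pos: [0.4432, -0.0668, 0.0073]
ee_rot: [-89.9, -0.0, -2.7]
ft_force: [0.6, 4.0, 7.8]
finger_gap: 0.052
t: 34.3
ee_pos: [0.4388, -0.1473, 0.0073]
ee_rot: [-90.0, 0.0, -2.8]
ft_force: [-0.6, 2.1, 6.9]
finger_gap: 0.0524
t 34.30 pos [ 0.4388 -0.1473  0.0073] rot [-8.996e+01  1.000e-02 -2.820e+00] F [-0.6  2.1  6.9] gap 0.0524 q [  5.  26.  10. 127.  -9.  28.  20.]
 turn [-0.001 -0.002 -0.   ] shift cm(final frame) [-0.    0.13 -2.88]
```

View pics/t15.png

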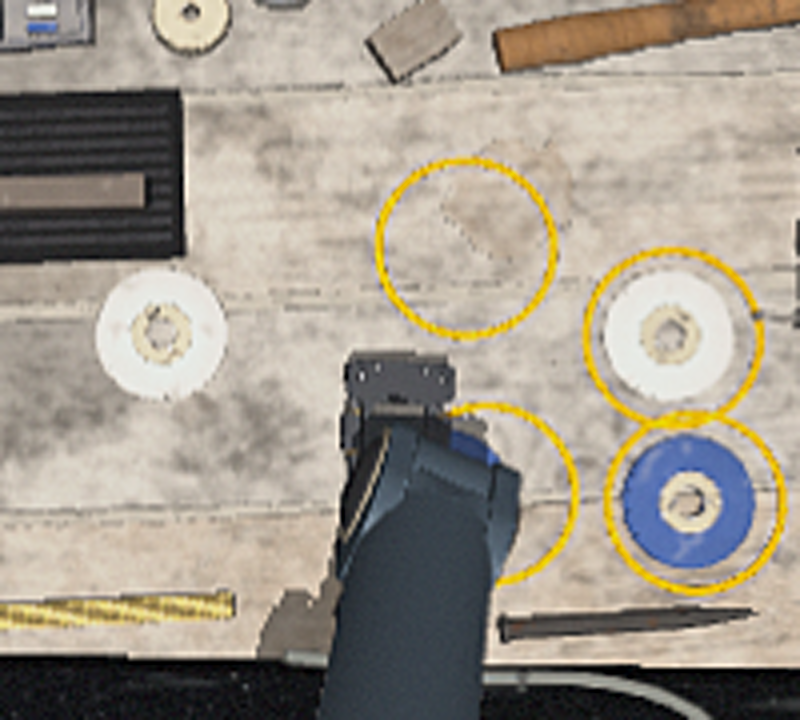

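```bash
python3 -m inch '[[[0,0,0,0,0,-0.7,0.6],[0,0,0,0,0,-0.7,0.6],[0,0,0,0,0,-0.6,0.6],[0,0,0,0,0,-0.4,0.6],[0,0,0,0,0,-0.3,0.6],[0,0,0,0,0,0,0.6],[0,0,0,0,-0.1,1,0.6],[0,0,0,0,0,2,0.6],[0,0,0,0,-3,2,0.6],[0,0,0,0,-4,3,0.6],[0,0,0,0,-4,4,0.6],[0,0,0,0,0,4.5,0.6]]]'
python3 - <<'E'
from h import *
plan(.540,.073,.1,15.6)
E
```

```text
t: 35.55
ee_pos: [0.448, -0.014, 0.1169]
ee_rot: [-90.0, -0.5, -3.0]
ft_force: [2.0, 0.2, -0.8]
finger_gap: 0.0522
t 35.55 pos [ 0.448  -0.014   0.1169] rot [-89.99  -0.47  -2.98] F [ 2.   0.2 -0.8] gap 0.0522 q [-14.  13.  12. 125.  -4.  42.  -2.]
 turn [ 0.001 -0.324  0.008] shift cm(final frame) [11.2   1.69  5.9 ]
```

```bash
python3 -m inch '[[[0,-0.08,0,0,0,0,0.6],[0,-0.1,0,0,0,0,0.6],[0,-0.1,0,0,0,0,0.6],[0,-0.044,0,2,0,1.5,0.6],[0,0,0,3,0,1.5,0.6],[0,0,0,3,0,1.5,0.6],[0,0,0,2.2,0,1,0.6],[0,0,0,1,0,0.4,0.6],[0,0,0,0,0,0,0.6]]]'
python3 - <<'E'
from h import *
plan(.540,.073,.006,15.6)
snap('top','t16',(270,120,470,300),4)
E
```

```text
t: 36.45
ee_pos: [0.5382, 0.0734, 0.1126]
ee_rot: [-90.0, 0.1, 15.9]
ft_force: [0.0, 0.7, 0.2]
finger_gap: 0.0525
t 36.45 pos [0.5382 0.0734 0.1126] rot [-9.001e+01  7.000e-02  1.587e+01] F [0.  0.7 0.2] gap 0.0525 q [-17.  22.   6. 112.  -3.  46.   7.]
 turn [ 0.     0.005 -0.001] shift cm(final frame) [ 0.17 10.66 -0.09]
```

View pics/t16.png

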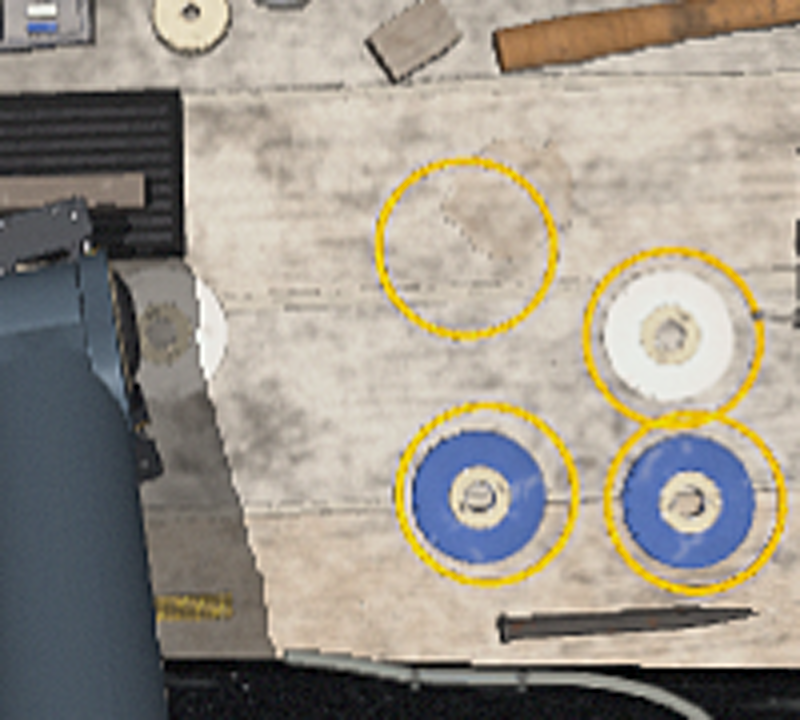

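```bash
python3 -m inch '[[[0,0.005,0,0.2,3,0.2,0.6],[0,0,0,0,3,0,0.6],[0,0,0,0,2.5,0,0.6],[0,0,0,0,1.5,0,0.6],[0,0,0,0,0.4,0,0.6],[0,0,0,0,0,0,0.6],[0,0,0,0,0,-0.6,0.6],[0,0,0,0,0,-1,0.6],[0,0,0,0,0,-1,0.6],[0,0,0,0,0,-1.2,0.6],[0,0,0,0,0,-1.2,0.6],[0,0,0,0,0,-1.2,0.6]]]'
python3 - <<'E'
from h import *
plan(.606,-.1645,.007,15.6)
snap('top','t17',(270,120,470,300),4)
E
```

```text
t: 37.7
ee_pos: [0.5571, 0.016, 0.01]
ee_rot: [-89.9, -0.1, 15.5]
ft_force: [-1.4, 3.5, 5.9]
finger_gap: 0.0526
t 37.70 pos [0.5571 0.016  0.01  ] rot [-89.94  -0.09  15.53] F [-1.4  3.5  5.9] gap 0.0526 q [-10.  32.   5. 114.  -5.  34.  14.]
 turn [-0.001 -0.001  0.002] shift cm(final frame) [ -0.14   0.3  -18.7 ]
```

View pics/t17.png

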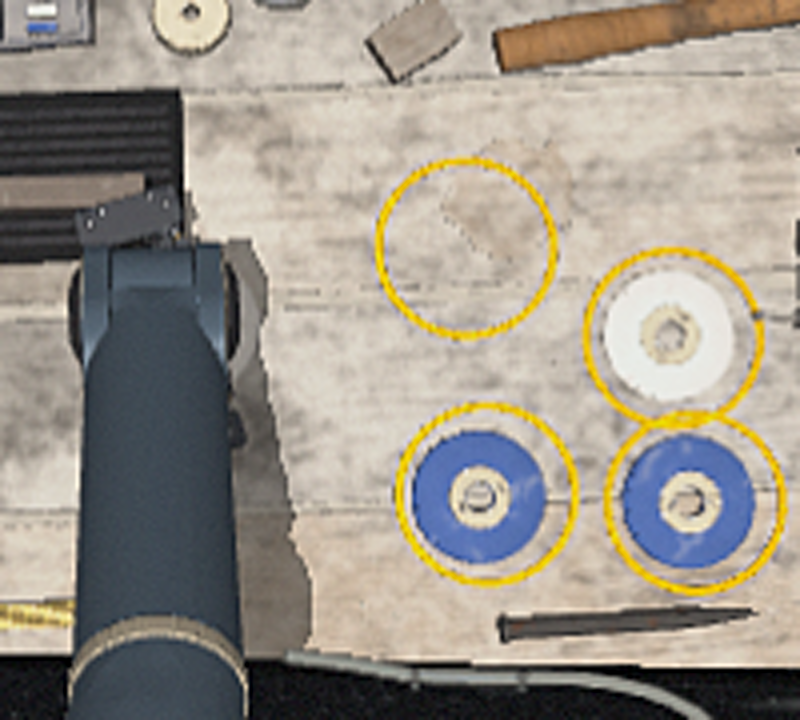

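Run:
```python
from h import *
snap('wrist','w17'); im=snap('scene','s17',(240,150,420,280),4)
```

```text
(no output)
```

View pics/w17.png

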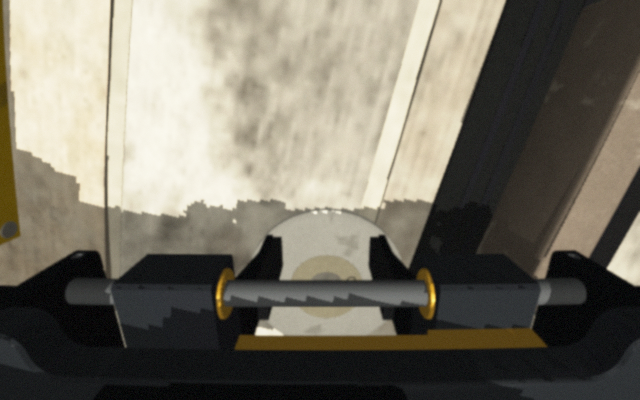

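View pics/s17.png

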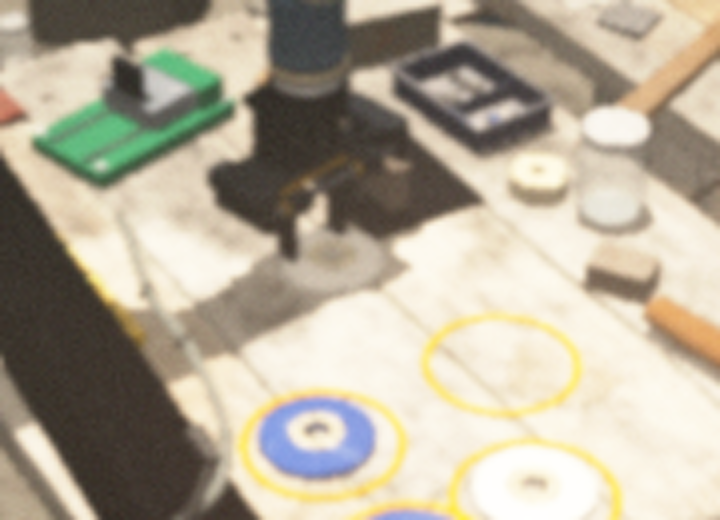

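```bash
python3 -m inch '[[[0,0,0,0,-1,0,0.6],[0,0,0,0,-2,0,0.6],[0,0,0,0,-3,2,0.6],[0,0,0,0,-3,4,0.6],[0,0,0,0,0,4,0.6],[0,0,0,0,0,4,0.6],[0,0,0,0,0,0,0.6]]]'
python3 - <<'E'
from h import *
state()
snap('top','t18',(270,120,470,300),4)
E
```

```text
t: 38.55
ee_pos: [0.5162, 0.158, 0.0996]
ee_rot: [-89.8, 0.0, 16.1]
ft_force: [-0.9, 0.8, -0.8]
finger_gap: 0.052
t 38.55 pos [0.5162 0.158  0.0996] rot [-8.979e+01  2.000e-02  1.614e+01] F [-0.9  0.8 -0.8] gap 0.0520 q [-25.  23.   4. 113.  -3.  44.  -3.]
```

View pics/t18.png

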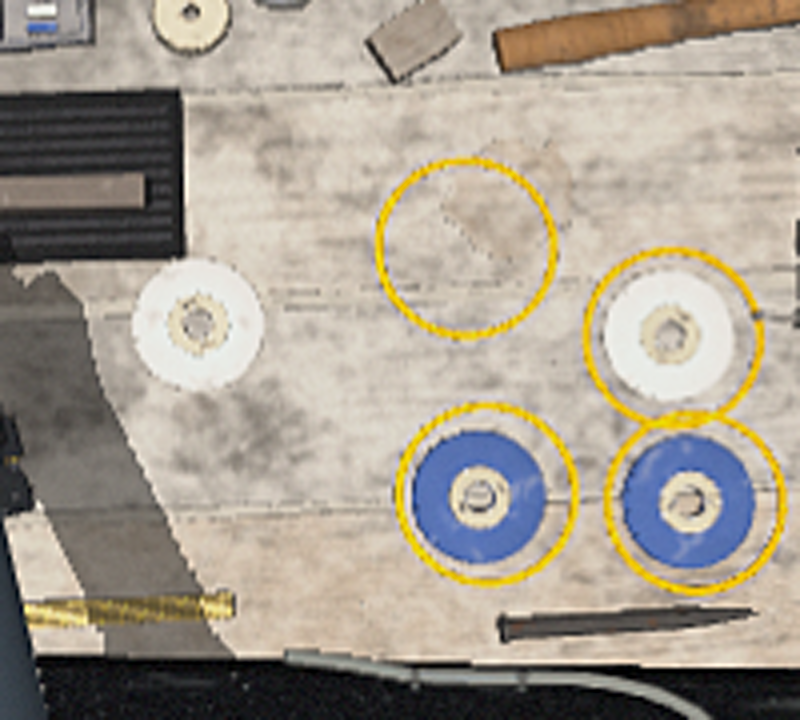

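Run:
```python
from h import *
c=p2w('top',np.array([[198,324]])/4+[269.6,119.6],.011)[0][:2]
g=np.array([.6202,-.2145])-c; w=np.arctan2(g[0],-g[1]); d=g/np.linalg.norm(g)
print(c,np.degrees(w),np.linalg.norm(g),'land',c-.066*d,'end',[.6202,-.2145]-.052*d)
l=c-.066*d; plan(l[0],l[1],.004,np.degrees(w))
```

```text
[ 0.56289312 -0.01231166] 15.824487117787895 0.21015281135524516 land [0.54489549 0.05118704] end [ 0.60602004 -0.16447072]
t 38.60 pos [0.5172 0.1544 0.0995] rot [-8.993e+01  3.000e-02  1.593e+01] F [ 0.6 -0.1 -0.5] gap 0.0519 q [-25.  23.   5. 113.  -3.  44.  -3.]
 turn [-0.001  0.002 -0.001] shift cm(final frame) [ -0.15   9.55 -10.69]
```

```bash
python3 -m inch '[[[0,0,0,0,0,-3,0.6],[0,0,0,0,0,-4,0.6],[0,0,0,-0.1,0,-3.2,0.6],[0,0,0,0,3,0,0.6],[0,0,0,0,3,0,0.6],[0,0,0,0,2,0,0.6],[0,0,0,0,1,0,0.6],[0,0,0,0,0.4,0,0.6],[0,0,0,0,0,0,0.6],[0,0,0,0,0,0,0.6]]]'
python3 - <<'E'
from h import *
plan(.606,-.1645,.006,15.8)
snap('wrist','w19')
E
```

```text
t: 39.6
ee_pos: [0.5458, 0.0523, 0.0061]
ee_rot: [-90.0, -0.1, 15.5]
ft_force: [-0.1, -0.3, 0.3]
finger_gap: 0.0521
t 39.60 pos [0.5458 0.0523 0.0061] rot [-9.001e+01 -9.000e-02  1.552e+01] F [-0.1 -0.3  0.3] gap 0.0521 q [-14.  31.   5. 115.  -5.  33.  10.]
 turn [ 0.    -0.005  0.002] shift cm(final frame) [-1.10e-01  1.00e-02 -2.25e+01]
```

View pics/w19.png

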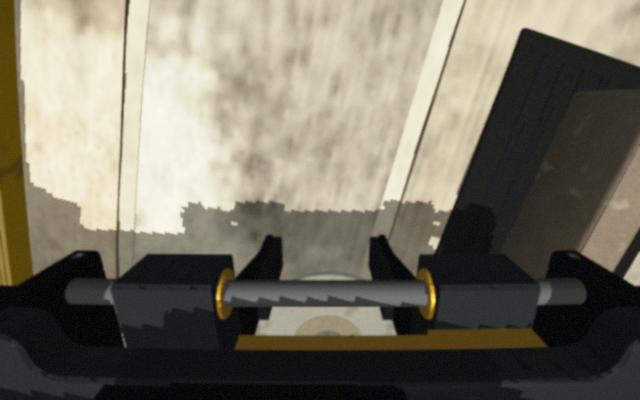

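```bash
python3 -m inch '[[[0,0,0,0,0,-0.7,0.6],[0,0,0,0,0,-0.7,0.6],[0,0,0,0,0,-0.8,0.6],[0,0,0,0,0,-1,0.6],[0,0,0,0,0,-1,0.6],[0,0,0,0,0,-1,0.6],[0,0,0,0,0,-1,0.6],[0,0,0,0,0,-1,0.6],[0,0,0,0,0,-1,0.6],[0,0,0,0,0,-1,0.6],[0,0,0,0,0,-1,0.6],[0,0,0,0,0,-1,0.6]]]'; python3 -m inch '[[[0,0,0,0,0,-1,0.6],[0,0,0,0,0,-1,0.6],[0,0,0,0,0,-1,0.6],[0,0,0,0,0,-1,0.6],[0,0,0,0,0,-1,0.6],[0,0,0,0,0,-1,0.6],[0,0,0,0,0,-1,0.6],[0,0,0,0,0,-1,0.6],[0,0,0,0,0,-1,0.6],[0,0,0,0,0,-0.5,0.6],[0,0,0,0,0,0,0.6]]]'
python3 - <<'E'
from h import *
plan(.606,-.1645,.006,15.8)
snap('top','t20',(270,120,470,300),4)
E
```

```text
t: 40.85
ee_pos: [0.5752, -0.0562, 0.0053]
ee_rot: [-90.0, -0.0, 15.5]
ft_force: [-0.3, 1.2, 2.5]
finger_gap: 0.0519
t: 41.95
ee_pos: [0.6007, -0.1486, 0.0052]
ee_rot: [-90.1, -0.0, 15.4]
ft_force: [0.1, 0.1, 0.4]
finger_gap: 0.0519
t 41.95 pos [ 0.6007 -0.1486  0.0052] rot [-9.006e+01 -2.000e-02  1.544e+01] F [0.1 0.1 0.4] gap 0.0519 q [  7.  36.   5. 106.  -4.  38.  29.]
 turn [ 0.001 -0.006  0.   ] shift cm(final frame) [ 0.08 -0.08 -1.67]
```

View pics/t20.png

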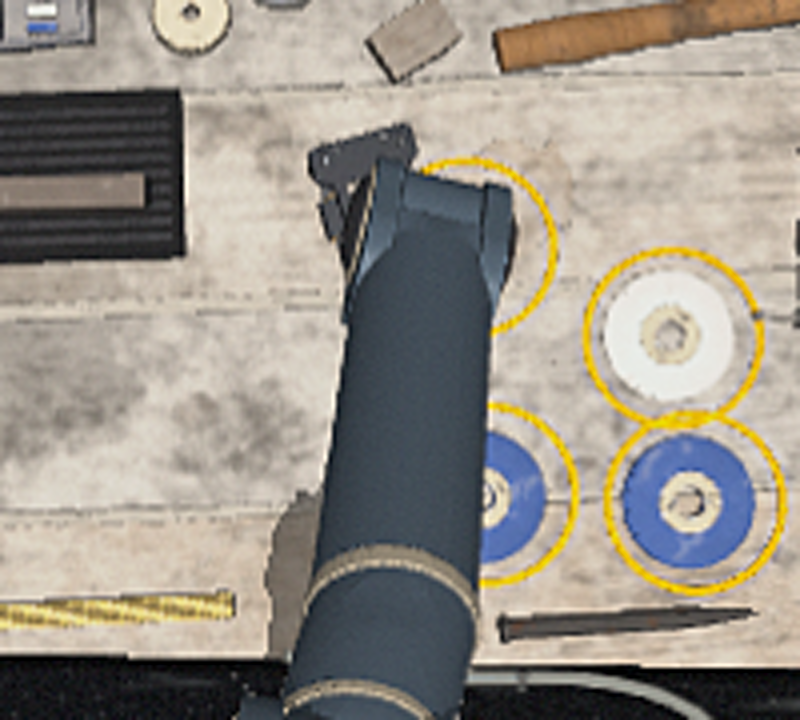

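Push the last 1.6 cm, then back off, lift and park clear for a check.

```bash
python3 -m inch '[[[0,0,0,0,0,-0.6,0.6],[0,0,0,0,0,-0.5,0.6],[0,0,0,0,0,-0.3,0.6],[0,0,0,0,0,-0.2,0.6],[0,0,0,0,0,0,0.6],[0,0,0,0,0,1,0.6],[0,0,0,0,0,2,0.6],[0,0,0,0,-3,2,0.6],[0,0,0,0,-4,3,0.6],[0,0,0,0,-4,4,0.6],[0,0,0,0,-3,4.5,0.6],[0,0,0,0,0,4.5,0.6]]]'; python3 -m inch '[[[0,0,0,0,-3,4,0.6],[0,0,0,0,-3,4.5,0.6],[0,0,0,0,0,4.5,0.6],[0,0,0,0,0,4.5,0.6],[0,0,0,0,0,4.5,0.6],[0,0,0,0,0,4.5,0.6],[0,0,0,0,0,4.5,0.6],[0,0,0,0,0,4.5,0.6],[0,0,0,0,0,4.5,0.6],[0,0,0,0,0,0,0.6]]]'
python3 - <<'E'
from h import *
state()
snap('top','t21',(170,120,470,300),2.6); snap('scene','s21')
E
```

```text
t: 43.2
ee_pos: [0.5528, 0.0341, 0.1428]
ee_rot: [-90.1, -0.5, 15.5]
ft_force: [1.7, 0.8, -0.4]
finger_gap: 0.0525
t: 44.2
ee_pos: [0.4389, 0.4224, 0.196]
ee_rot: [-89.7, 0.1, 16.2]
ft_force: [0.4, -0.0, 0.9]
finger_gap: 0.052
t 44.20 pos [0.4389 0.4224 0.196 ] rot [-8.970e+01  6.000e-02  1.622e+01] F [ 0.4 -0.   0.9] gap 0.0520 q [-44.  22.  -5.  99.   2.  59. -33.]
```

View pics/t21.png

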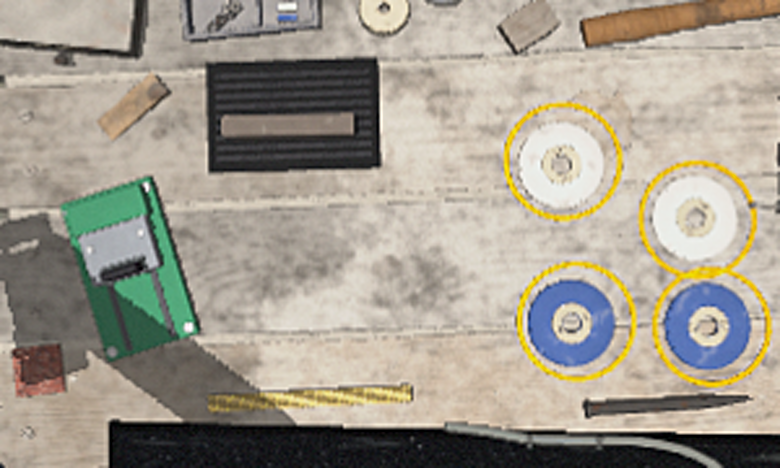

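View pics/s21.png

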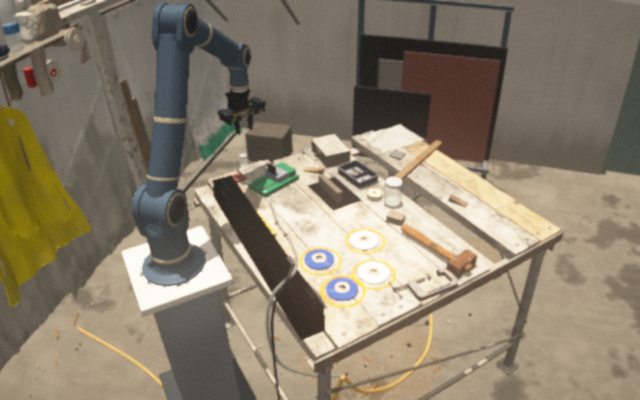

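Run:
```python
from h import *
im=optics.capture('top'); hsv=cv2.cvtColor(im,cv2.COLOR_RGB2HSV); g=cv2.cvtColor(im,cv2.COLOR_RGB2GRAY)
R=np.array([[.6202,-.2145],[.5518,-.3699],[.435,-.228],[.4279,-.3843]])
blue=cv2.inRange(hsv,(100,120,60),(130,255,255)); white=cv2.inRange(hsv,(0,0,205),(180,28,255))
for r_ in R:
    for nm,m in (('blue',blue),('white',white)):
        P=np.argwhere(m>0)[:,::-1]; X=p2w('top',P,.011)[:,:2]
        s=P[np.linalg.norm(X-r_,axis=1)<.06]
        if len(s)>200:
            (c,rad)=cv2.minEnclosingCircle(s.astype(np.float32)); m0=p2w('top',c,.011)[0][:2]; q=X[np.linalg.norm(X-r_,axis=1)<.06].mean(0)
            print(nm,'circle off mm',((m0-r_)*1000).round(1),'mean off',((q-r_)*1000).round(1),rad)
```

```text
white circle off mm [-0.9  0.3] mean off [-3.8  1.4] 20.012596130371094
white circle off mm [ 0.8 -0.4] mean off [1.1 1.3] 19.831161499023438
blue circle off mm [-1.4  8.9] mean off [ 0.1 10.9] 16.396020889282227
blue circle off mm [0.4 8.2] mean off [-1.   7.2] 16.39879608154297
```

Run:
```python
from h import *
state(); print(r.close_job())
```

```text
t 44.35 pos [0.4439 0.4139 0.1958] rot [-9.006e+01  3.000e-02  1.558e+01] F [ 1.  -0.   0.2] gap 0.0522 q [-44.  22.  -4.  99.   2.  59. -33.]
the job is handed in; nothing more can be done
None
```

The job was handed in at about 44 s. I slid the vise jaw right back by its grip and lifted out the bar. I set the bar on the mat standing on its long edge, with its centre about 28 mm up by its dimensions (not measured; limit 35 mm). I then pushed the vise shut and slid all four discs along the table, one into each ring.

**What the last checks showed:**
- **Bar:** in the last top picture it is well inside the mat.
- **Vise:** I did not measure the opening from a picture. The gripper's travel and the rising force at the stop put it at about 0.5 mm, and the jaws look closed in the wrist and top views.
- **Discs:** the blue ones are roughly 7–11 mm from their ring centres, and the white ones about 5 mm by eye; the limit is 20 mm. My automatic fit for the white discs was unreliable because it picked up the pale table.
- **Other objects:** the wood block, felt wheel, tile and wedge look unmoved in the last top picture.

**What went wrong:** on the first push of the last white disc, the fingers rode up on top of it and dragged it a few centimetres. I backed off, came down further behind it with the tips lower, and pushed it in normally. It stayed on the table. I saw no knocked disc and no slackened grip.

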